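Clip the tablet slide into the reader

ROBOT

A 7-joint arm with a two-finger parallel gripper is mounted at the origin on the work surface. World frame = base frame: x ahead of the robot, y to its left, z up, the work surface at z = 0. Lengths are in m, angles in rad, forces in N, time in s.
With the tool pointing down it reaches from about 0.4 to 0.875 m from the base axis. Payload 19.3 kg.
Tool frame: the origin (TCP) lies at the very end of the fingers, on their centre line; the grasp point (between the pads) lies 19 mm behind it; z points along the fingers, x is the direction in which the jaws open and shut, and the axes are right-handed (so a half turn about z gives the same grasp; the last joint's range is limited). The gripper opens to 85 mm and grips with 20 to 120 N. Pads are 22 mm wide; open, the fingers measure 114 mm over their backs; the gripper's body (76 mm by 85 mm) begins 54 mm behind the grasp point. The pads swing forward as they close: fully open they stand 13 mm farther back than shut.
Start: joints at [-1.382, 0.521, -0.036, 1.599, 0.021, 1.021, -0.113], TCP at [0.16, 0.604, 0.201] pointing down, gripper open.
Joint ranges: [-2.91, 2.91], [-0.3, 2.13], [-1.5, 1.42], [0.17, 2.43], [-1.26, 4.41], [0.16, 1.93], [-2.52, 2.52]. Speed limits (rad/s): [1.89, 1.89, 2.39, 2.39, 3.01, 3.01, 3.01].

INTERFACE

Orientations are given as [roll, pitch, yaw] about the fixed x, y, z axes, in that order (R = Rz(yaw) Ry(pitch) Rx(roll)).
In Python, from workcell import bot gives the robot as it stands.
- The arm moves only by the tool jog_arm, never from a script. Its argument "increments" is a list of rows, each an object of numbers: "wx", "wy", "wz": the turn, a rotation vector about the tool's x, y, z in degrees; "x", "y", "z": the shift along the tool's x, y, z in cm; "claw": the opening in per cent of the stroke, from 0 (shut) to 100 (fully open). A call has 1 to 10 rows; each row is the pose to reach, as a shift and turn from the pose measured when the call began, along the tool's axes at that moment; what a row does not reach only later rows make up. A row lasts 1/8 s, in which the tool goes at most 62.5 mm and 10.7 degrees, less where a joint would pass 70% of its speed; a pose out of reach is approached as far as the arm can. A call with a gripper value outside its range is refused whole. The fingers move at their own pace and stop on an object; "squeeze" is the grip in N (left out, the last holds). Time passes only in rows, so rows that repeat a pose let the fingers close. It gives the time, the measured TCP pose, the force and the opening at its end, in the units of the state.
- bot.observe(): the state, without advancing time (a new reading comes with each control period).
- bot.grab_frame(name): name is "scene" or "top" or "wrist"; returns a dict with "pixels" (400x640x3 uint8, red, green, blue), "fov_y" (degrees; the focal length in pixels is half the picture's height over the tangent of half this angle, whatever the lens; pixels are square), "cx", "cy" (the principal point, pixels), "k1" (the pictures are not rectified: a ray, as slopes to the right and down, at radius r is drawn at 1 + k1 r^2 times it, then the intrinsics apply), "origin" and "orientation" of the camera in the world. Camera axes: x right, y down, z forward; pixel columns grow to the right and rows downward; lengths in m; the calibration is good to about 2 mm. A picture is of the moment at which its call begins. There is no depth.
- bot.job_done(): hands the job in, once; it reports no verdict.
The state is a dict: "clock": time; "qpos": joint angles; "qd": joint speeds; "joint_efforts": joint torques, N m; "position": TCP position; "tool_rot": TCP orientation; "force": force on the tool from outside, world axes, zero at the start; "moment": the same for the moment, N m; "grip_width": finger opening in m.
Only numpy, scipy, OpenCV 4.12 (cv2) and the standard library are available. Lean on these libraries where they do the work, as an engineer would, in place of code of your own. Each camera call takes 0.05 s, during which the arm holds its last target.

TASK

Load the white tablet slide into the tablet reader: draw the sprung curved arm back (the slide itself can push it aside), and set the slide flat on the stage, long side flush against the fixed edge and its leading end fully home against the end stop. Feel for the stop and press only gently against it and against the arm, without forcing; then let go so that the arm holds the slide, and leave the other things where they stand.

Things in the scene. Friction and masses are not known exactly. Their poses are not given: they have to be found in the camera images.
- slide: the tablet slide: white plate 76 mm (own x) by 48 mm (own y) by 12 mm thick with eight wells, about 120 g, the same either way round. From the middle of its top rises an upright finger tab, 26 mm along x, 9 mm thick along y, its top 48 mm above the underside. Origin: centre of the underside, z up. It lies on a 4 mm thick black rubber mat, 160 x 220 mm.
- reader: the tablet reader, fixed; origin at table height, own x the way the slide is pushed in. Flat grey stage, top at z 18 mm, x -130 to +70, y -85 to +85 mm; white console 42 mm high from x +70 to +145 mm. The slide goes in with its long sides along the reader's x; when home its centre is at own y = 0 and 38 mm short of the end stop.
- fence (a point): middle of the foot of the fixed edge's inner face, at x -12, y +24, z 18 mm of the reader. The fixed edge is a steel bar, 12 mm high; its inner face looks to the reader's -y and is straight from reader x -77 to +53 mm, then flares away by 9 mm towards x -110 mm.
- stop_zone (a point): middle of the range of the end stop, on the stage at x +38, y 0 of the reader. The stop is a steel block 14 x 40 x 12 mm high, fixed for the run but set by hand: its flat face, looking to the reader's -x, is anywhere within 7 mm either side of this point along x. The setting is not measured: find it by touch.
- clip (a joint): sprung curved arm, angle: 0 at rest, up to 0.6 rad as it swings away from the fixed edge; about 0.20 rad with the slide home. A bent steel rod 8 mm thick, its middle 7 mm above the stage, on an upright pivot at reader x -55, y -62 mm (boss 20 mm wide, 14 mm high). It presses with about 2 N at first, 4 N with the slide home, 7 N at its end.
- clip_bulge (a point): middle of the rod at the bulge, the part that bears on the slide's long side; at rest at reader x +5, y -14 mm. The rod slants from the pivot to here, then curls away to reader x +23, y -27 mm. Only 34 mm is free to the fixed edge, too narrow for the slide, which pushes the arm back as its leading end runs in along the slant.
- vial: amber tablet vial with a white cap, 36 mm across, 60 mm tall, standing on the mat beside the slide; bystander; origin at the centre of its underside
- bottle: white bottle, 60 mm across, 120 mm tall; bystander; origin at the centre of its underside
- jar: amber jar, 68 mm across, 85 mm tall; bystander; origin at the centre of its underside
- carton: yellow carton, 45 x 100 x 60 mm; bystander; origin at the centre of its underside
- spatula: counting spatula lying flat, 190 mm long, between the reader and the mat; bystander; origin at the centre of its underside
- cup: open black cup, 76 mm across, 100 mm tall; bystander; origin at the centre of its underside
- stapler: desk stapler, 130 x 34 x 42 mm; bystander; origin at the centre of its underside
There are look-alikes about, which are no part of the job. Leave any green or red look-alike of the slide alone.

How it is judged:
On the way, in this order (a step that is already met when the one before it is completed fails the run):
1. the slide has been lifted off the mat (contact force between slide and mat below 0.02 N and distance of slide from where it was at the start of the episode above 0.03 m), for 0.1 s.
2. the slide bears on the curved arm, which stands drawn back by at least 0.18 rad (value of joint clip above 0.18 rad and contact force between slide and clip above 0.5 N), for 0.1 s.
At the end, for the whole second after the job is handed in: The slide lies flat on the stage (tilt under 0.03 rad, no more than 1.5 mm up), its long side within 1.8 mm of the fixed edge and parallel to it within 0.04 rad, its leading end within 1.8 mm of the end stop, the curved arm pressing on it with more than 1 N, at rest and released (x of slide in the frame of stop between -0.0398 and -0.036 m and y of slide in the frame of reader between -0.0018 and 0.002 m and z of slide in the frame of reader between 0.016 and 0.0195 m and angle between the x axis of slide and the x axis of reader, either way round below 0.04 rad and angle between slide's own z axis and vertical below 0.03 rad and contact force between slide and clip above 1 N and linear speed of slide below 0.005 m/s); the robot touches nothing.
It fails at once if the slide is pressed against the end stop with more than 20 N (contact force between slide and stop above 20 N).
It fails at once if the curved arm is forced: more than 20 N on it from the slide or the fingers (contact force between any of slide, the fingers and clip above 20 N).
It fails at once if a bystander is disturbed (moved by more than 20 mm) (distance of any of vial, bottle, jar, carton, spatula, cup, stapler from where it was at the start of the episode above 0.02 m).
It also fails if it takes over 67 s, if anything falls off the work surface, if the arm or the gripper's body presses on something with over 40 N, if the wrist force passes 120 N, or if a joint passes its speed limit or range.

## Working session

There is one attempt and no reset: what is moved stays moved. The work goes in short steps, Python scripts to look and compute and a tool call to move; the robot and the scene stay as the last step left them, time stands still between calls to the robot, and variables do not carry over. Pictures are saved under pics/ and viewed, and the job is handed in when it is done.

Besides the shell and the picture viewer there is one more tool, called after "Emit:" in YAML: its name, and indented under it one key for each argument. jog_arm: Moves the arm, as the interface text tells. Its arguments: {"type":"object","properties":{"increments":{"type":"array","items":{"type":"object","properties":{"wx":{"type":"number"},"wy":{"type":"number"},"wz":{"type":"number"},"x":{"type":"number"},"y":{"type":"number"},"z":{"type":"number"},"claw":{"type":"number"}}}},"squeeze":{"type":"number"}},"required":["increments"]}

```bash
ls; mkdir -p pics
cat > h.py <<'E'
import numpy as np, cv2, json
from workcell import bot
from scipy.spatial.transform import Rotation as R
def snap(name,fn):
    f=bot.grab_frame(name); cv2.imwrite('pics/'+fn+'.png',f['pixels'][:,:,::-1])
    g={k:(np.array(v).tolist()) for k,v in f.items() if k!='pixels'}
    json.dump(g,open('pics/'+fn+'.json','w')); return f
def load(fn): return json.load(open('pics/'+fn+'.json'))
def rot(o):
    o=np.array(o,float)
    return o if o.shape==(3,3) else R.from_euler('xyz',o).as_matrix()
def K(f):
    fl=200/np.tan(np.radians(f['fov_y'])/2); return fl
def ray(f,u,v):
    fl=K(f); d=np.array([(u-f['cx'])/fl,(v-f['cy'])/fl]); rd=np.hypot(*d)
    r=rd
    for _ in range(50): r=rd/(1+f['k1']*r*r)
    s=d*(r/rd if rd>0 else 1)
    w=rot(f['orientation'])@np.array([s[0],s[1],1.])
    return np.array(f['origin']),w/np.linalg.norm(w)
def atz(f,u,v,z):
    o,d=ray(f,u,v); return o+d*(z-o[2])/d[2]
def proj(f,P):
    p=rot(f['orientation']).T@(np.array(P,float)-np.array(f['origin'])); s=p[:2]/p[2]
    s=s*(1+f['k1']*(s@s)); fl=K(f); return np.array([f['cx']+fl*s[0],f['cy']+fl*s[1]])
def tri(*obs):
    A=np.zeros((3,3));b=np.zeros(3)
    for f,u,v in obs:
        o,d=ray(f,u,v);M=np.eye(3)-np.outer(d,d);A+=M;b+=M@o
    p=np.linalg.solve(A,b); return p
E
python3 - <<'E'
from h import *
for n in ['scene','top','wrist']:
    f=snap(n,n+'0'); print(n,{k:np.round(v,3).tolist() for k,v in f.items() if k!='pixels'})
print(bot.observe())
E
```

```text
pics
scene {'fov_y': 54.908, 'cx': 320.641, 'cy': 200.452, 'k1': -0.092, 'origin': [1.062, 0.179, 0.9], 'orientation': [-2.612, -0.009, 1.964]}
top {'fov_y': 52.752, 'cx': 320.973, 'cy': 196.85, 'k1': 0.018, 'origin': [0.497, 0.006, 1.122], 'orientation': [-3.049, 0.001, -1.582]}
wrist {'fov_y': 62.485, 'cx': 316.628, 'cy': 195.453, 'k1': -0.003, 'origin': [0.096, 0.622, 0.374], 'orientation': [2.876, 0.001, 1.312]}
{'clock': 0.15, 'qpos': array([-1.3822058 ,  0.52189527, -0.03630537,  1.59984057,  0.02122636,
        1.02110338, -0.11282335]), 'qd': array([ 0.00036844, -0.00109583, -0.00100758, -0.00280353,  0.00051935,
        0.00263476, -0.00017934]), 'joint_efforts': array([ 9.11400621e-04, -9.27389503e+01,  1.98031470e+00, -3.70063448e+01,
        1.79129129e-02,  6.32211551e-03, -4.37107076e-05]), 'position': array([0.15992678, 0.60391883, 0.20065996]), 'tool_rot': array([3.14150229e+00, 8.56479961e-04, 1.31196409e+00]), 'force': array([-0.52153105, -0.70237024,  0.46306092]), 'moment': array([-0.0333709 ,  0.03698407, -0.03627119]), 'grip_width': 0.0853410532987817}
```

View pics/scene0.png

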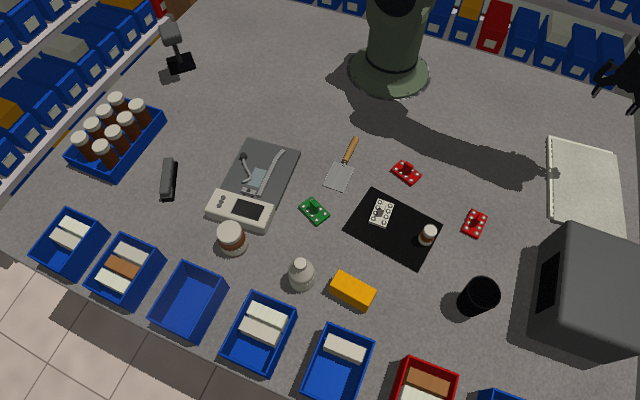

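View pics/top0.png

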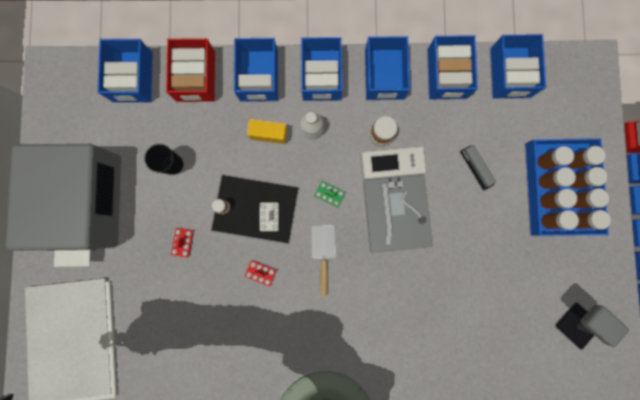

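View pics/wrist0.png

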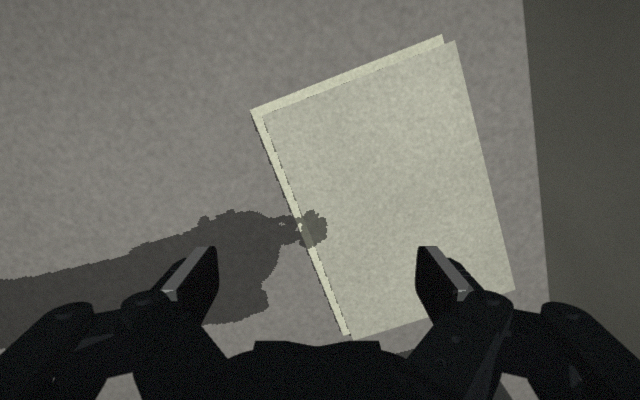

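Candidates for the slide in the scene view are the white plate on the mat (381,212), the green one (314,210), and the red ones at (405,172) and (475,223). I choose the white one on the black mat, which is at (269,216) in the top view. Next I'll check it in close crops.

Run:
```python
import cv2
s=cv2.imread('pics/scene0.png');t=cv2.imread('pics/top0.png')
cv2.imwrite('pics/c1.png',cv2.resize(s[180:280,335:455],None,fx=6,fy=6,interpolation=2))
cv2.imwrite('pics/c2.png',cv2.resize(s[130:240,200:310],None,fx=5.4,fy=5.4,interpolation=2))
cv2.imwrite('pics/c3.png',cv2.resize(t[140:260,355:440],None,fx=5,fy=5,interpolation=2))
cv2.imwrite('pics/c4.png',cv2.resize(t[170:245,205:305],None,fx=8,fy=8,interpolation=2))
```

```text
(no output)
```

View pics/c1.png

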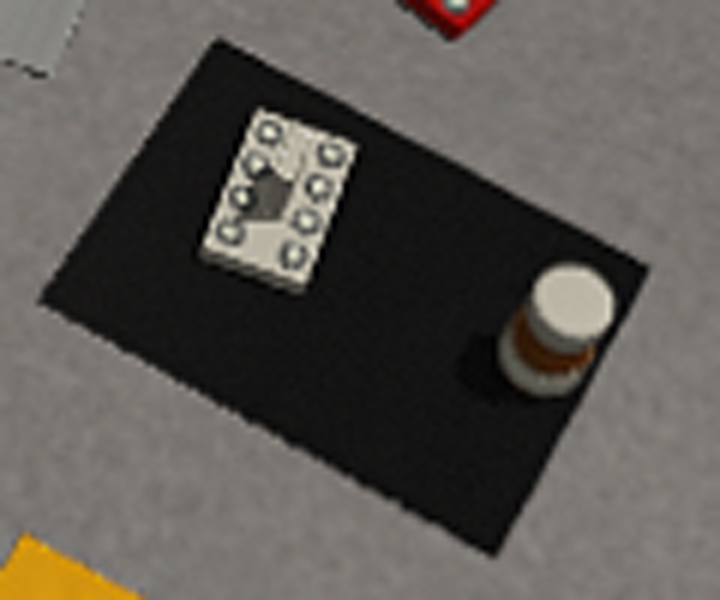

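View pics/c2.png

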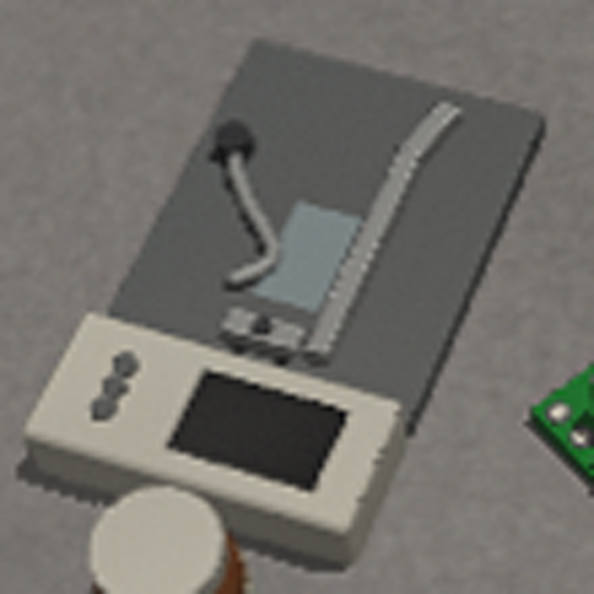

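View pics/c3.png

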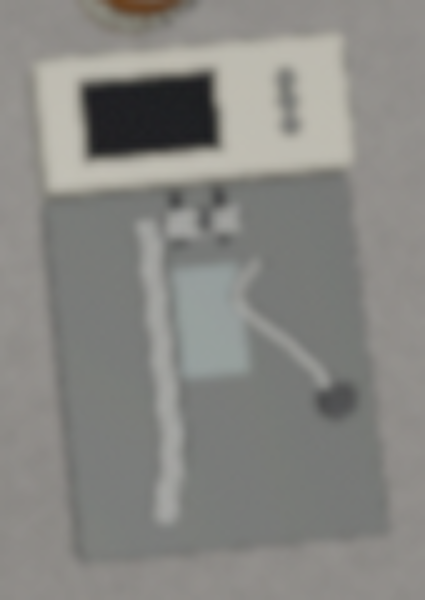

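View pics/c4.png

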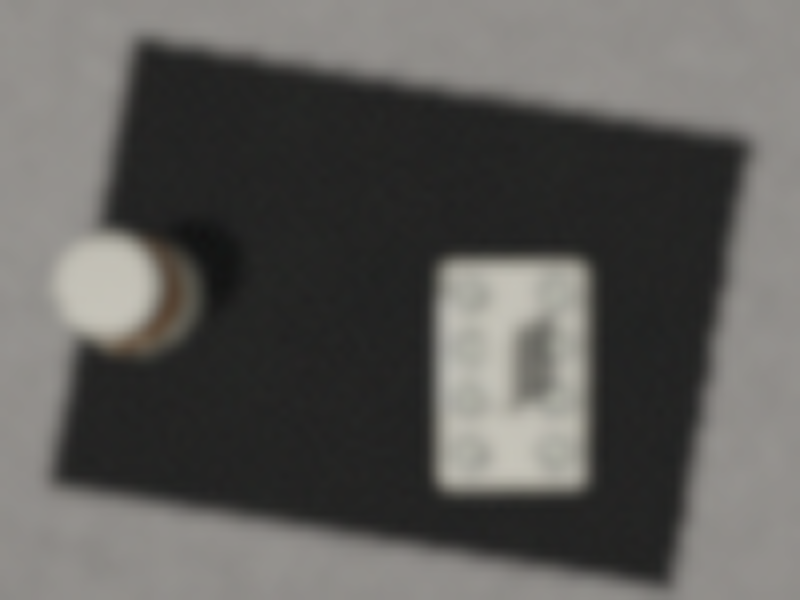

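Run:
```python
from h import *
t=load('top0');s=load('scene0')
c=lambda p,o,k:(p[0]/k+o[0]-.5+.5/k,p[1]/k+o[1]-.5+.5/k)
sl=[atz(t,*c(p,(205,170),8),.016) for p in [(437,258),(590,258),(592,492),(437,492)]]
print('slide top',np.round(sl,4).tolist(),np.mean(sl,0))
sl2=[atz(s,*c(p,(335,180),6),.016) for p in [(255,107),(357,145),(303,283),(200,250)]]
print('slide scene',np.round(sl2,4).tolist(),np.mean(sl2,0))
mat=[atz(t,*c(p,(205,170),8),.004) for p in [(140,38),(750,142),(670,585),(52,485)]];print('mat',np.round(mat,3).tolist())
def fit(f,o,k,obs):
    from scipy.optimize import least_squares
    def r(q):
        ca,sa=np.cos(q[2]),np.sin(q[2])
        out=[]
        for p,m in obs:
            w=[q[0]+ca*m[0]-sa*m[1],q[1]+sa*m[0]+ca*m[1],m[2]]
            out+=list(proj(f,w)-c(p,o,k))
        return out
    S=least_squares(r,[.5,-.2,0]);return S.x,np.round(S.fun,1)
a,b=.018,.042
print(fit(t,(355,140),5,[((78,562),(-.13,.085,a)),((385,535),(-.13,-.085,a)),((35,62),(.145,.085,b)),((345,35),(.145,-.085,b)),((352,165),(.07,-.085,b)),((48,193),(.07,.085,b)),((335,400),(-.055,-.062,.032))]))
print(fit(s,(200,130),5.4,[((545,118),(-.13,.085,a)),((258,40),(-.13,-.085,a)),((90,317),(.07,-.085,b)),((408,405),(.07,.085,b)),((233,135),(-.055,-.062,.032))]))
```

```text
slide top [[0.5879, 0.1759, 0.016], [0.5873, 0.1234, 0.016], [0.5071, 0.1228, 0.016], [0.5077, 0.1757, 0.016]] [0.54751758 0.14942921 0.016     ]
slide scene [[0.5135, 0.1245, 0.016], [0.5145, 0.1726, 0.016], [0.589, 0.1712, 0.016], [0.5911, 0.1251, 0.016]] [0.55203249 0.14835513 0.016     ]
mat [[0.667, 0.282, 0.004], [0.628, 0.069, 0.004], [0.475, 0.097, 0.004], [0.512, 0.31, 0.004]]
(array([ 0.58268456, -0.19964491,  0.07449394]), array([-0.5,  0.4,  0.5,  0.4, -0.7, -0.9, -0.3, -0.9,  1.3,  0.4, -0.6,
        0.1,  0.3,  0.4]))
(array([ 0.58905306, -0.19889414,  0.08639212]), array([ 0.7, -0.3, -0.6,  0.2, -0.7, -0.9,  0.3, -0. ,  0.2,  1. ]))
```

Emit:
jog_arm:
  increments:
    - {"x":-3.5,"y":4.65,"wz":-1.5}
    - {"x":-7,"y":9.3,"wz":-3}
    - {"x":-10.5,"y":14,"wz":-4.5}
    - {"x":-14,"y":18.6,"wz":-6}
    - {"x":-17.5,"y":23.2,"wz":-7.5}
    - {"x":-21,"y":27.9,"wz":-9}
    - {"x":-24.5,"y":32.5,"wz":-10.5}
    - {"x":-28,"y":37.2,"wz":-12}
    - {"x":-31.5,"y":41.8,"wz":-13.5}
    - {"x":-34.8,"y":46.5,"wz":-14.8}

```text
schema error: expected keys wx, wy, wz, x, y, z, claw
```

Emit:
jog_arm:
  increments:
    - {"x":0}
    - {"x":0}
    - {"x":0}

```text
schema error: expected keys wx, wy, wz, x, y, z, claw
```

Run:
```python
from h import *
snap('wrist','w1');o=bot.observe();print(o['position'],o['tool_rot'],o['clock'],o['force'])
```

```text
[0.15992245 0.60396977 0.20077145] [3.14155654e+00 7.00097378e-04 1.31195501e+00] 0.2 [ 0.27884315 -0.26161621 -0.71567947]
```

View pics/w1.png

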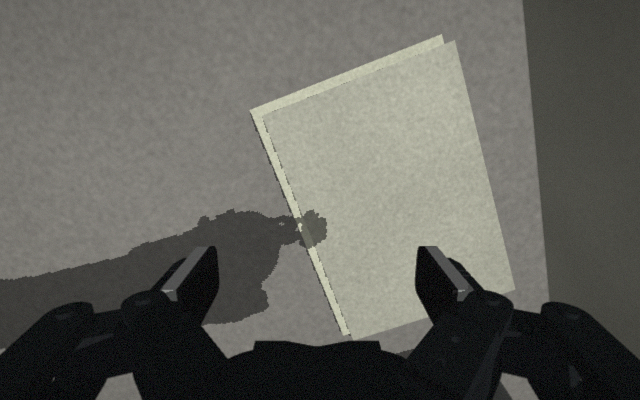

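The call was refused because every row needs all seven keys. The picture still shows the start view, so the arm has not moved.

Emit:
jog_arm:
  increments:
    - {"x":-3.5,"y":4.65,"z":0,"wx":0,"wy":0,"wz":-1.5,"claw":60}
    - {"x":-7,"y":9.3,"z":0,"wx":0,"wy":0,"wz":-3,"claw":60}
    - {"x":-10.5,"y":14,"z":0,"wx":0,"wy":0,"wz":-4.5,"claw":60}
    - {"x":-14,"y":18.6,"z":0,"wx":0,"wy":0,"wz":-6,"claw":60}
    - {"x":-17.5,"y":23.2,"z":0,"wx":0,"wy":0,"wz":-7.5,"claw":60}
    - {"x":-21,"y":27.9,"z":0,"wx":0,"wy":0,"wz":-9,"claw":60}
    - {"x":-24.5,"y":32.5,"z":0,"wx":0,"wy":0,"wz":-10.5,"claw":60}
    - {"x":-28,"y":37.2,"z":0,"wx":0,"wy":0,"wz":-12,"claw":60}
    - {"x":-31.5,"y":41.8,"z":0,"wx":0,"wy":0,"wz":-13.5,"claw":60}
    - {"x":-34.8,"y":46.5,"z":0,"wx":0,"wy":0,"wz":-14.8,"claw":60}

```text
clock: 1.45
position: [0.5213, 0.1469, 0.2011]
tool_rot: [3.142, 0.0, 1.571]
force: [1.3, 0.7, 1.2]
grip_width: 0.0511
```

Emit:
jog_arm:
  increments:
    - {"x":0,"y":0,"z":0,"wx":0,"wy":0,"wz":0,"claw":60}
    - {"x":0,"y":0,"z":0,"wx":0,"wy":0,"wz":0,"claw":60}

```text
clock: 1.7
position: [0.521, 0.1471, 0.2009]
tool_rot: [-3.141, 0.0, 1.571]
force: [0.2, -0.4, -0.2]
grip_width: 0.051
```

Run:
```python
from h import *
snap('wrist','w2');o=bot.observe();print(o['position'],o['tool_rot'],o['clock'],o['force'])
```

```text
[0.52072784 0.14775765 0.20098466] [-3.14109547e+00  2.25027159e-04  1.57202555e+00] 1.75 [ 0.22189307 -0.30583938  0.12239228]
```

View pics/w2.png

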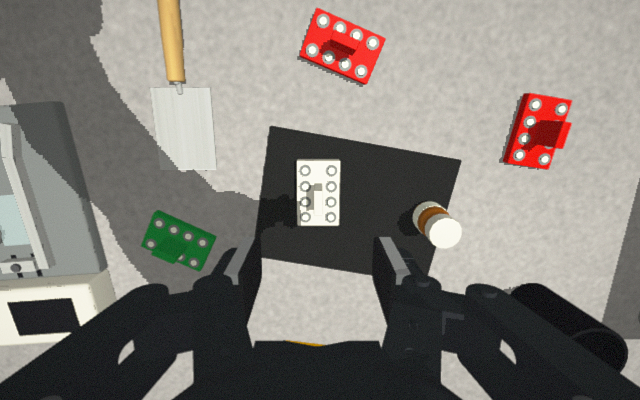

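The white slide is at (318,192) with its tab in the middle. The vial is at (440,232), the green look-alike at (180,240), and the reds are at the top. Now I'll zoom in.

Run:
```python
import cv2
from h import *
s=cv2.imread('pics/w2.png');print(load('w2'))
cv2.imwrite('pics/c5.png',cv2.resize(s[150:236,280:360],None,fx=7,fy=7,interpolation=2))
```

```text
{'fov_y': 62.48506942865703, 'cx': 316.6278857218931, 'cy': 195.45266746193556, 'k1': -0.00305780426586198, 'origin': [0.4544982835641516, 0.14770096123561377, 0.37400742243854734], 'orientation': [2.876576078072154, 0.0005228955478997488, 1.5704594263688758]}
```

View pics/c5.png

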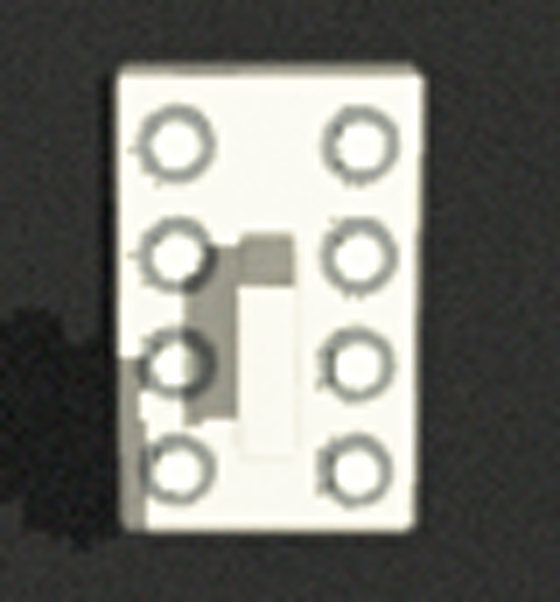

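Run:
```python
from h import *
f=load('w2')
c=lambda p,o,k:(p[0]/k+o[0]-.5+.5/k,p[1]/k+o[1]-.5+.5/k)
P=[atz(f,*c(p,(280,150),7),.016) for p in [(118,75),(424,75),(414,530),(122,530)]]
print(np.round(P,4).tolist(),np.mean(P,0))
for z in (.052,):
  T=[atz(f,*c(p,(280,150),7),z) for p in [(239,285),(297,285),(296,458),(240,458)]]
  print(np.round(T,4).tolist(),np.mean(T,0))
W=[atz(f,*c(p,(280,150),7),.016)[:2] for p in [(176,145),(176,255),(177,365),(178,470),(360,145),(360,257),(357,366),(356,471)]];print(np.round(W,4).tolist(),np.mean(W,0))
t=load('top0')
print(proj(t,[.55,.149,.016]))
```

```text
[[0.5118, 0.1254, 0.016], [0.5118, 0.1732, 0.016], [0.5873, 0.1729, 0.016], [0.5873, 0.1248, 0.016]] [0.54956691 0.14909642 0.016     ]
[[0.5365, 0.1446, 0.052], [0.5365, 0.1529, 0.052], [0.5627, 0.1529, 0.052], [0.5627, 0.1446, 0.052]] [0.54961059 0.14875212 0.052     ]
[[0.5229, 0.1344], [0.5407, 0.1342], [0.559, 0.1342], [0.5769, 0.1342], [0.5229, 0.1633], [0.5411, 0.1635], [0.5592, 0.1633], [0.5771, 0.1633]] [0.54996701 0.14878236]
[268.97246367 215.479372  ]
```

Slide centre is (0.5497, 0.149) with yaw about 0. The sizes at the assumed heights match: plate 75.5 x 47.9 mm, tab 26.2 x 8.3 mm. The scene camera agrees within about 2 mm. Going in.

Emit:
jog_arm:
  increments:
    - {"x":0.15,"y":2.9,"z":3,"wx":0,"wy":0,"wz":0,"claw":40}
    - {"x":0.15,"y":2.9,"z":6,"wx":0,"wy":0,"wz":0,"claw":40}
    - {"x":0.15,"y":2.9,"z":9.5,"wx":0,"wy":0,"wz":0,"claw":40}
    - {"x":0.15,"y":2.9,"z":13,"wx":0,"wy":0,"wz":0,"claw":40}
    - {"x":0.15,"y":2.9,"z":15.5,"wx":0,"wy":0,"wz":0,"claw":40}
    - {"x":0.15,"y":2.9,"z":17,"wx":0,"wy":0,"wz":0,"claw":40}
    - {"x":0.15,"y":2.9,"z":17.7,"wx":0,"wy":0,"wz":0,"claw":40}
    - {"x":0.15,"y":2.9,"z":17.7,"wx":0,"wy":0,"wz":0,"claw":40}

```text
clock: 2.75
position: [0.5497, 0.1496, 0.0242]
tool_rot: [-3.141, 0.0, 1.572]
force: [-0.1, 0.4, 0.4]
grip_width: 0.034
```

Run:
```python
from h import *
snap('wrist','w3');o=bot.observe();print(o['position'],o['tool_rot'],o['clock'],o['force'])
```

```text
[0.54993409 0.14956303 0.02460374] [ 3.14136062e+00 -1.00616598e-04  1.57223656e+00] 2.8 [-0.24154259 -0.25275503 -0.04829318]
```

View pics/w3.png

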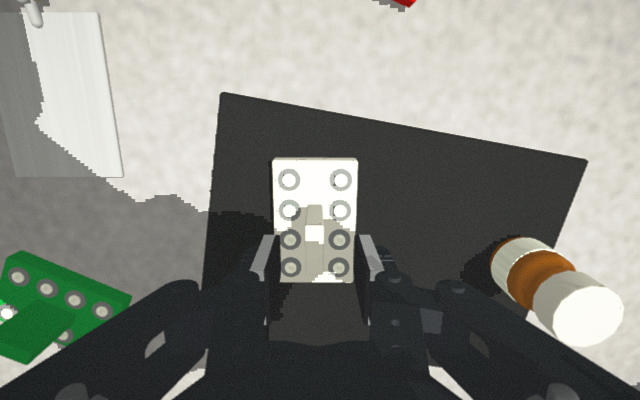

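The fingers straddle the tab at (315,235), centred. Closing now.

Emit:
jog_arm:
  squeeze: 30
  increments:
    - {"x":0,"y":0,"z":0.1,"wx":0,"wy":0,"wz":0,"claw":15}
    - {"x":0,"y":0,"z":0.1,"wx":0,"wy":0,"wz":0,"claw":0}
    - {"x":0,"y":0,"z":0.1,"wx":0,"wy":0,"wz":0,"claw":0}
    - {"x":0,"y":0,"z":0.1,"wx":0,"wy":0,"wz":0,"claw":0}
    - {"x":0,"y":0,"z":0.1,"wx":0,"wy":0,"wz":0,"claw":0}
    - {"x":0,"y":0,"z":0.1,"wx":0,"wy":0,"wz":0,"claw":0}

```text
clock: 3.55
position: [0.5499, 0.1496, 0.0236]
tool_rot: [3.141, -0.0, 1.572]
force: [0.3, -0.1, 0.1]
grip_width: 0.0001
```

Emit:
jog_arm:
  increments:
    - {"x":0,"y":0,"z":-1,"wx":0,"wy":0,"wz":0,"claw":0}
    - {"x":0,"y":0,"z":-3,"wx":0,"wy":0,"wz":0,"claw":0}
    - {"x":0,"y":0,"z":-6,"wx":0,"wy":0,"wz":0,"claw":0}
    - {"x":0,"y":0,"z":-9,"wx":0,"wy":0,"wz":0,"claw":0}
    - {"x":0,"y":0,"z":-12,"wx":0,"wy":0,"wz":0,"claw":0}
    - {"x":0,"y":0,"z":-12,"wx":0,"wy":0,"wz":0,"claw":0}
    - {"x":0,"y":0,"z":-12,"wx":0,"wy":0,"wz":0,"claw":0}

```text
clock: 4.42
position: [0.5497, 0.1495, 0.1436]
tool_rot: [3.141, -0.0, 1.572]
force: [-0.3, -0.3, -0.6]
grip_width: 0.0003
```

Run:
```python
from h import *
snap('wrist','w4');o=bot.observe();print(o['position'],o['tool_rot'],o['clock'],o['force'],o['grip_width'])
```

```text
[0.54949753 0.1494367  0.14312666] [-3.14099886e+00  1.77499722e-04  1.57227951e+00] 4.475 [-0.11167759 -0.01144617 -0.76362355] 6.961318492620949e-06
```

View pics/w4.png

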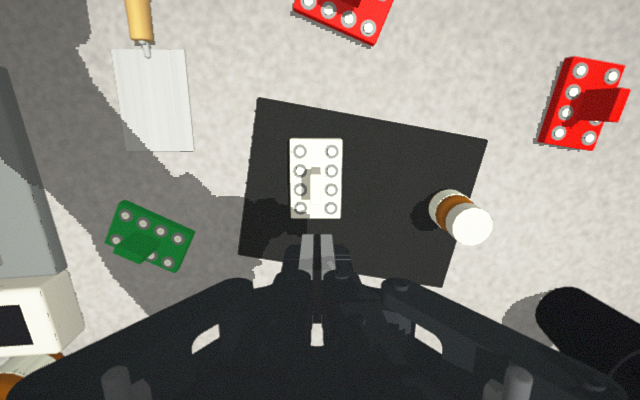

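The grasp missed: the fingers shut to 0 and the slide is still on the mat at (316,178). I'll find out why by triangulating tab and fingertip from w3 and w4.

Run:
```python
import cv2
from h import *
f=load('w3');print(f['origin'],f['orientation']);g=load('w4');print(g['origin'])
print('proj tcp w3',proj(f,[.5499,.1495,.0246]),'tab top corners',[proj(f,[x,y,.052]).round(0).tolist() for x in(.537,.563) for y in(.1445,.1535)])
print('plate',[proj(f,[x,y,.016]).round(0).tolist() for x in(.512,.588) for y in(.125,.173)])
print('w4 tcp',proj(g,[.5495,.1494,.1431]),'plate',[proj(g,[x,y,.016]).round(0).tolist() for x in(.512,.588) for y in(.125,.173)],'tab',[proj(g,[x,y,.052]).round(0).tolist() for x in(.537,.563) for y in(.1445,.1535)])
s=cv2.imread('pics/w3.png');cv2.imwrite('pics/c6.png',cv2.resize(s[145:345,240:390],None,fx=3,fy=3,interpolation=2))
s=cv2.imread('pics/w4.png');cv2.imwrite('pics/c7.png',cv2.resize(s[130:280,250:380],None,fx=4,fy=4,interpolation=2))
```

```text
[0.4831327668281089, 0.15005612981097433, 0.19731103842177367] [2.876363591606259, 0.00022026175732792197, 1.5721007367194093]
[0.4830645674112664, 0.14993049116705803, 0.31659124544236095]
proj tcp w3 [315.5445969  229.74775462] tab top corners [[305.0, 225.0], [324.0, 225.0], [305.0, 275.0], [324.0, 275.0]]
plate [[271.0, 160.0], [358.0, 160.0], [276.0, 283.0], [354.0, 283.0]]
w4 tcp [315.56319998 228.54886613] plate [[289.0, 139.0], [342.0, 139.0], [291.0, 219.0], [340.0, 219.0]] tab [[310.0, 174.0], [321.0, 174.0], [310.0, 205.0], [321.0, 205.0]]
```

View pics/c6.png

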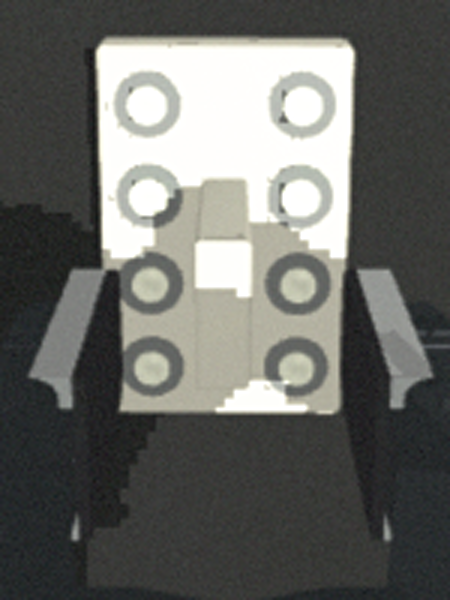

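View pics/c7.png

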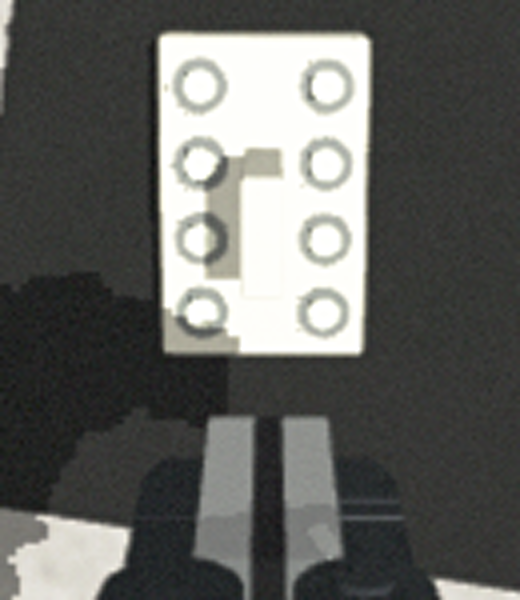

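Run:
```python
import cv2
from h import *
g=load('w4');f=load('w3')
for x in(.5385,.5495,.56):
  print(x,[ (z,proj(g,[x,.1494,z]).round(0).tolist()) for z in (.143,.15,.16,.17)])
print('w3',[(x,z,proj(f,[x,y,z]).round(0).tolist()) for x in(.5385,.5495,.5605) for z in (.024,.03,.05) for y in (.13,)])
s=snap('scene','s4');t=snap('top','t4')
print([proj(load('s4'),[.5495,.1494,z]).round(0).tolist() for z in (.143,.17,.2)],[proj(load('t4'),[.5495,.1494,z]).round(0).tolist() for z in (.143,.17,.2)])
p=s['pixels'][:,:,::-1]
cv2.imwrite('pics/c8.png',cv2.resize(p[90:290,300:480],None,fx=3,fy=3,interpolation=2))
p=cv2.imread('pics/w4.png')[215:300,270:360]
cv2.imwrite('pics/c9.png',cv2.resize(np.clip(p.astype(float)*2,0,255).astype('uint8'),None,fx=6,fy=6,interpolation=2))
print(bot.observe())
```

```text
0.5385 [(0.143, [316.0, 210.0]), (0.15, [316.0, 214.0]), (0.16, [315.0, 220.0]), (0.17, [315.0, 227.0])]
0.5495 [(0.143, [316.0, 228.0]), (0.15, [316.0, 233.0]), (0.16, [315.0, 240.0]), (0.17, [315.0, 249.0])]
0.56 [(0.143, [316.0, 246.0]), (0.15, [316.0, 251.0]), (0.16, [315.0, 259.0]), (0.17, [315.0, 268.0])]
w3 [(0.5385, 0.024, [280.0, 210.0]), (0.5385, 0.03, [279.0, 213.0]), (0.5385, 0.05, [274.0, 227.0]), (0.5495, 0.024, [281.0, 229.0]), (0.5495, 0.03, [280.0, 233.0]), (0.5495, 0.05, [275.0, 248.0]), (0.5605, 0.024, [281.0, 247.0]), (0.5605, 0.03, [280.0, 251.0]), (0.5605, 0.05, [276.0, 269.0])]
[[390.0, 185.0], [392.0, 179.0], [394.0, 172.0]] [[262.0, 213.0], [260.0, 213.0], [258.0, 212.0]]
{'clock': 4.575, 'qpos': array([-0.41528501,  0.5050473 ,  0.0634841 ,  1.80834398, -0.04156908,
        0.83057162,  1.2406418 ]), 'qd': array([-2.32386574e-05,  1.81510112e-03,  1.52102804e-03, -2.24081318e-03,
       -2.03518196e-03, -7.21912941e-04,  4.78279458e-04]), 'joint_efforts': array([-1.30798497e-03, -8.62081718e+01,  3.99987951e+00, -3.20992684e+01,
        1.56095065e-02,  4.66925005e-03,  2.59265853e-04]), 'position': array([0.5494724 , 0.14938526, 0.1428865 ]), 'tool_rot': array([-3.14058046e+00,  3.93629199e-04,  1.57227276e+00]), 'force': array([-0.42208222,  0.51179945,  0.22443064]), 'moment': array([-0.02066939,  0.0189638 , -0.03088973]), 'grip_width': -0.00012077378158791791}
```

View pics/c8.png

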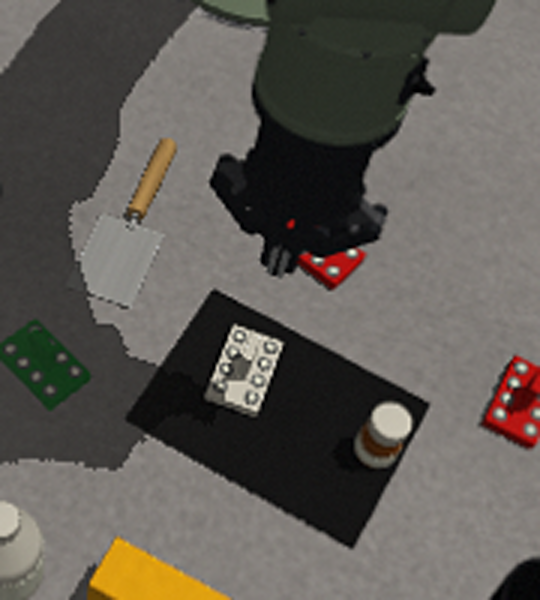

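View pics/c9.png

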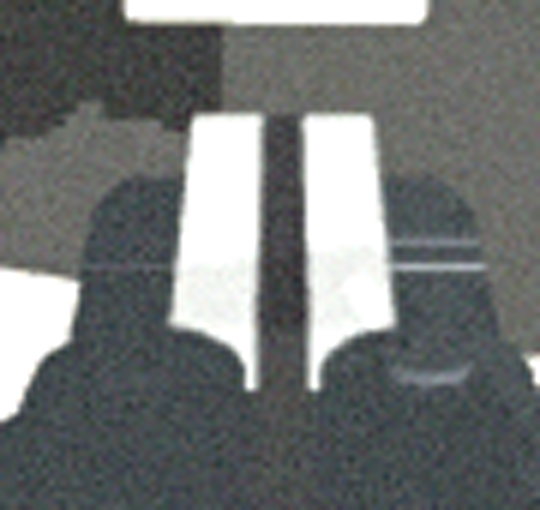

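Run:
```python
import cv2
from h import *
p=cv2.imread('pics/s4.png')[155:200,370:420].astype(float)
cv2.imwrite('pics/c10.png',cv2.resize(np.clip(p*2.2,0,255).astype('uint8'),None,fx=12,fy=12,interpolation=2))
p=cv2.imread('pics/t4.png')[185:235,235:300].astype(float)
cv2.imwrite('pics/c11.png',cv2.resize(np.clip(p*2.2,0,255).astype('uint8'),None,fx=10,fy=10,interpolation=2))
```

```text
(no output)
```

View pics/c10.png

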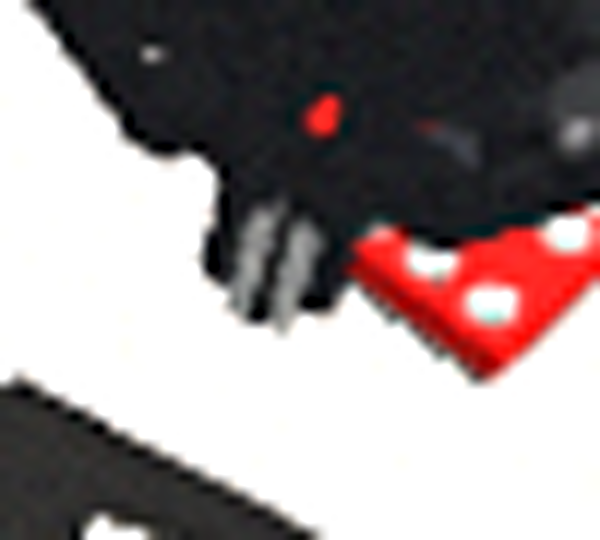

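View pics/c11.png

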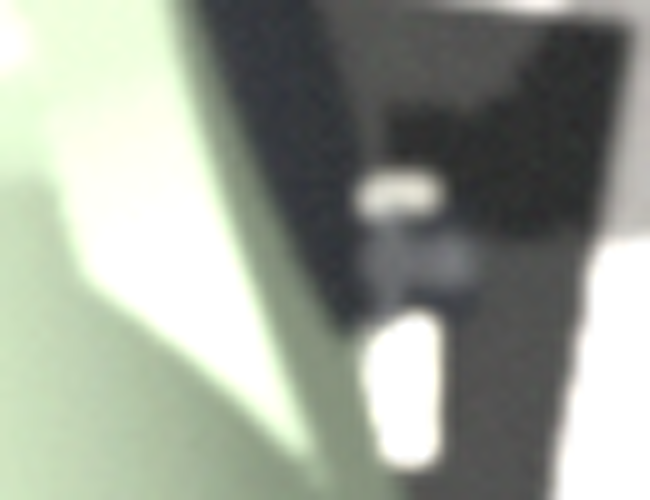

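Run:
```python
from h import *
g=load('w4');s=load('s4')
from scipy.optimize import least_squares
for w in (.022,.016,.010,.03):
  r=least_squares(lambda q:[proj(g,[q[0]-w/2,q[1],q[2]])[1]-234.2,*(proj(s,[q[0]+w/2,q[1],q[2]])-[391.8,181.8])],[.55,.15,.15])
  print(w,r.x.round(4),r.fun.round(2))
```

```text
0.022 [0.5503 0.1523 0.1769] [ 0.  0. -0.]
0.016 [0.5495 0.1521 0.1714] [ 0. -0.  0.]
0.01 [0.5487 0.1519 0.1659] [0. 0. 0.]
0.03 [0.5514 0.1525 0.1842] [0. 0. 0.]
```

The measured fingertip in w4 and s4 is at z≈0.17–0.177 while the reported TCP is 0.143. That puts the real tips about 30 mm or more short of the reported TCP, so they closed just above the tab (top at 0.052). I'll go lower in steps and watch the force.

Emit:
jog_arm:
  increments:
    - {"x":0,"y":0,"z":2,"wx":0,"wy":0,"wz":0,"claw":40}
    - {"x":0,"y":0,"z":4,"wx":0,"wy":0,"wz":0,"claw":40}
    - {"x":0,"y":0,"z":7,"wx":0,"wy":0,"wz":0,"claw":40}
    - {"x":0,"y":0,"z":10,"wx":0,"wy":0,"wz":0,"claw":40}
    - {"x":0,"y":0,"z":12,"wx":0,"wy":0,"wz":0,"claw":40}
    - {"x":0,"y":0,"z":13,"wx":0,"wy":0,"wz":0,"claw":40}
    - {"x":0,"y":0,"z":13.6,"wx":0,"wy":0,"wz":0,"claw":40}
    - {"x":0,"y":0,"z":13.6,"wx":0,"wy":0,"wz":0,"claw":40}

```text
clock: 5.58
position: [0.5494, 0.1494, 0.007]
tool_rot: [-3.141, 0.0, 1.572]
force: [-0.6, 0.3, 0.3]
grip_width: 0.0342
```

Run:
```python
from h import *
f=snap('wrist','w5');o=bot.observe();print(o['position'],o['clock'],o['force'],o['grip_width'])
cv2.imwrite('pics/c12.png',cv2.resize(f['pixels'][145:345,210:430,::-1],None,fx=3,fy=3,interpolation=2))
```

```text
[0.54959275 0.14941125 0.00728887] 5.625 [-0.76503043 -1.01517943 -0.36536974] 0.03408559636747745
```

View pics/c12.png

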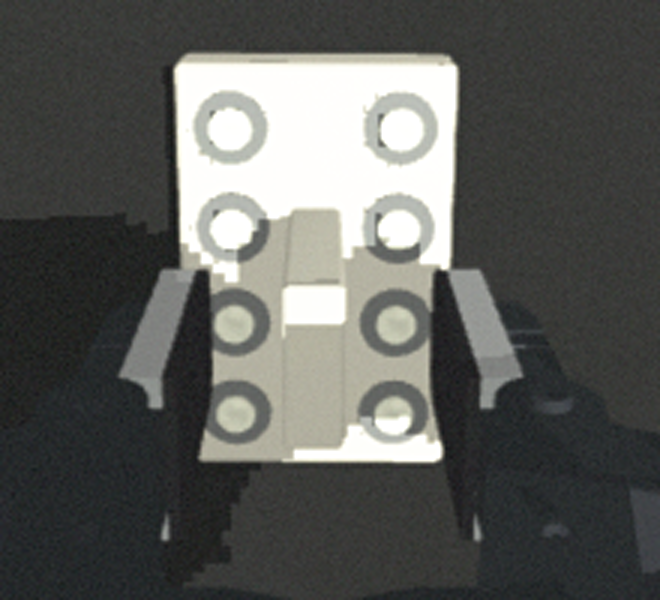

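Emit:
jog_arm:
  increments:
    - {"x":0,"y":0,"z":0.7,"wx":0,"wy":0,"wz":0,"claw":40}
    - {"x":0,"y":0,"z":1.4,"wx":0,"wy":0,"wz":0,"claw":40}
    - {"x":0,"y":0,"z":1.8,"wx":0,"wy":0,"wz":0,"claw":40}
    - {"x":0,"y":0,"z":1.8,"wx":0,"wy":0,"wz":0,"claw":40}

```text
clock: 6.12
position: [0.5493, 0.1493, -0.0111]
tool_rot: [-3.14, 0.0, 1.572]
force: [-0.5, 0.0, 0.6]
grip_width: 0.0344
```

Run:
```python
from h import *
f=snap('wrist','w6');o=bot.observe();print(o['position'],o['clock'],o['force'],o['grip_width'])
cv2.imwrite('pics/c13.png',cv2.resize(f['pixels'][145:345,210:430,::-1],None,fx=3,fy=3,interpolation=2))
f=snap('scene','s6')
cv2.imwrite('pics/c14.png',cv2.resize(f['pixels'][130:260,330:470,::-1],None,fx=4,fy=4,interpolation=2))
```

```text
[ 0.54948826  0.14935932 -0.01085435] 6.175 [0.06178791 0.20560878 0.01968048] 0.03459149332720752
```

View pics/c13.png

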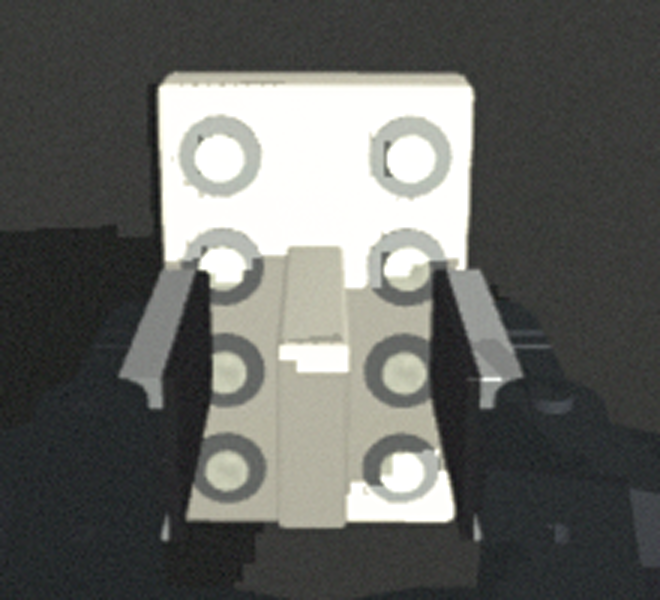

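View pics/c14.png

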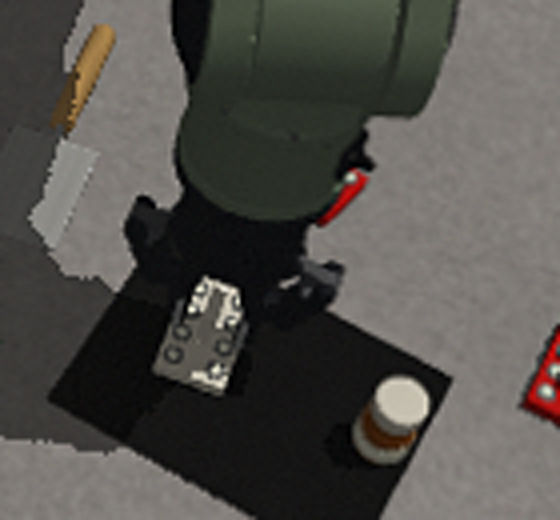

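The tips now reach about 18 mm below the tab top. Closing.

Emit:
jog_arm:
  squeeze: 30
  increments:
    - {"x":0,"y":0,"z":0,"wx":0,"wy":0,"wz":0,"claw":20}
    - {"x":0,"y":0,"z":0,"wx":0,"wy":0,"wz":0,"claw":10}
    - {"x":0,"y":0,"z":0,"wx":0,"wy":0,"wz":0,"claw":0}
    - {"x":0,"y":0,"z":0,"wx":0,"wy":0,"wz":0,"claw":0}
    - {"x":0,"y":0,"z":0,"wx":0,"wy":0,"wz":0,"claw":0}
    - {"x":0,"y":0,"z":0,"wx":0,"wy":0,"wz":0,"claw":0}

```text
clock: 6.98
position: [0.5498, 0.1494, -0.0104]
tool_rot: [-3.141, 0.0, 1.572]
force: [-1.2, -1.2, 6.4]
grip_width: 0.0084
```

Run:
```python
from h import *
f=snap('wrist','w7');o=bot.observe();print(o['position'],o['clock'],o['force'],o['grip_width'])
cv2.imwrite('pics/c15.png',cv2.resize(f['pixels'][145:345,210:430,::-1],None,fx=3,fy=3,interpolation=2))
```

```text
[ 0.54976449  0.14941412 -0.01044689] 7.025 [-1.18091292  0.10058501  5.14887623] 0.008589520402004025
```

View pics/c15.png

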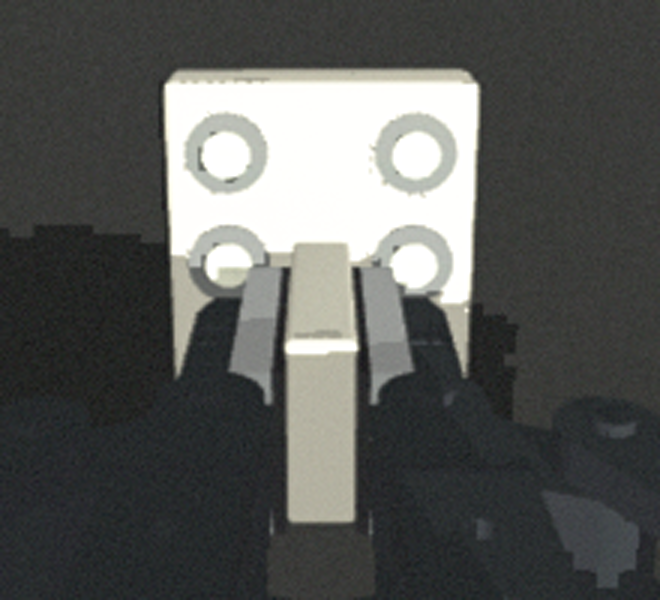

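Gripped, with the opening at 8.5 mm. Lifting and checking.

Emit:
jog_arm:
  increments:
    - {"x":0,"y":0,"z":-1,"wx":0,"wy":0,"wz":0,"claw":0}
    - {"x":0,"y":0,"z":-3,"wx":0,"wy":0,"wz":0,"claw":0}
    - {"x":0,"y":0,"z":-5.5,"wx":0,"wy":0,"wz":0,"claw":0}
    - {"x":0,"y":0,"z":-8,"wx":0,"wy":0,"wz":0,"claw":0}
    - {"x":0,"y":0,"z":-10,"wx":0,"wy":0,"wz":0,"claw":0}
    - {"x":0,"y":0,"z":-11,"wx":0,"wy":0,"wz":0,"claw":0}
    - {"x":0,"y":0,"z":-11,"wx":0,"wy":0,"wz":0,"claw":0}

```text
clock: 7.9
position: [0.55, 0.1495, 0.1]
tool_rot: [3.141, -0.0, 1.572]
force: [0.3, -0.6, -1.8]
grip_width: 0.0085
```

Run:
```python
from h import *
f=snap('wrist','w8');o=bot.observe();print(o['position'],o['tool_rot'],o['clock'],o['force'],o['grip_width'])
f=snap('scene','s8')
cv2.imwrite('pics/c16.png',cv2.resize(f['pixels'][120:260,330:470,::-1],None,fx=4,fy=4,interpolation=2))
```

```text
[0.54959915 0.14942821 0.09931629] [-3.14120206e+00  1.69083972e-04  1.57222072e+00] 7.95 [-0.10710252  0.04476982 -1.16436162] 0.00858815256461374
```

View pics/w8.png

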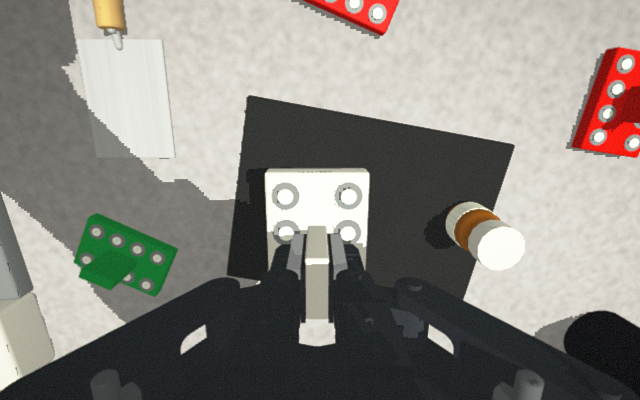

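View pics/c16.png

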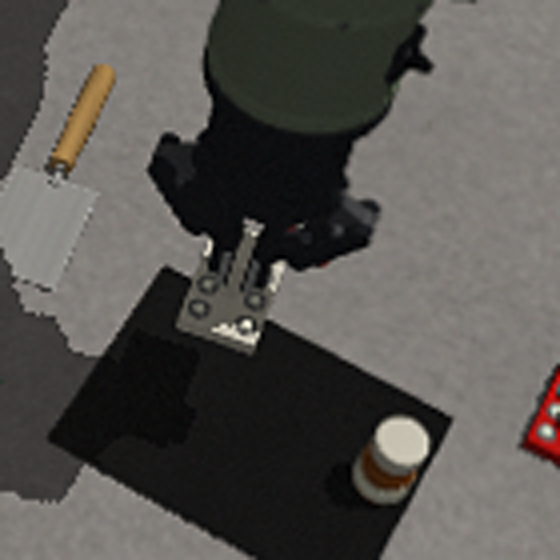

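The slide is held level and centred, with its tab at (317,275) between the fingers. Now I'll carry it to a view over the reader.

Emit:
jog_arm:
  increments:
    - {"x":-1,"y":0.5,"z":-2,"wx":0,"wy":0,"wz":-0.5,"claw":0}
    - {"x":-4,"y":1,"z":-4,"wx":0,"wy":0,"wz":-1,"claw":0}
    - {"x":-8,"y":2,"z":-6,"wx":0,"wy":0,"wz":-1.5,"claw":0}
    - {"x":-12,"y":3,"z":-6,"wx":0,"wy":0,"wz":-2,"claw":0}
    - {"x":-16,"y":4,"z":-6,"wx":0,"wy":0,"wz":-2.5,"claw":0}
    - {"x":-20,"y":5,"z":-6,"wx":0,"wy":0,"wz":-3,"claw":0}
    - {"x":-24,"y":6,"z":-6,"wx":0,"wy":0,"wz":-3.5,"claw":0}
    - {"x":-28,"y":7,"z":-6,"wx":0,"wy":0,"wz":-4,"claw":0}
    - {"x":-32,"y":7.5,"z":-6,"wx":0,"wy":0,"wz":-4.5,"claw":0}
    - {"x":-34.4,"y":8,"z":-6,"wx":0,"wy":0,"wz":-4.6,"claw":0}

```text
clock: 9.25
position: [0.6294, -0.1966, 0.1579]
tool_rot: [-3.139, 0.0, 1.651]
force: [-0.2, 0.1, -1.6]
grip_width: 0.0083
```

Emit:
jog_arm:
  increments:
    - {"x":0,"y":0,"z":0,"wx":0,"wy":0,"wz":0,"claw":0}
    - {"x":0,"y":0,"z":0,"wx":0,"wy":0,"wz":0,"claw":0}
    - {"x":0,"y":0,"z":0,"wx":0,"wy":0,"wz":0,"claw":0}

```text
clock: 9.62
position: [0.6296, -0.1952, 0.1578]
tool_rot: [-3.139, -0.0, 1.652]
force: [-0.9, -0.1, -1.8]
grip_width: 0.0086
```

Run:
```python
from h import *
f=snap('wrist','w9');o=bot.observe();print(o['position'],o['tool_rot'],o['clock'],o['force'],o['grip_width'])
```

```text
[ 0.62960234 -0.19535611  0.15797038] [-3.13905979e+00 -4.87198751e-05  1.65229962e+00] 9.675 [ 0.10602563  0.03515597 -1.58674966] 0.008575708614099778
```

View pics/w9.png

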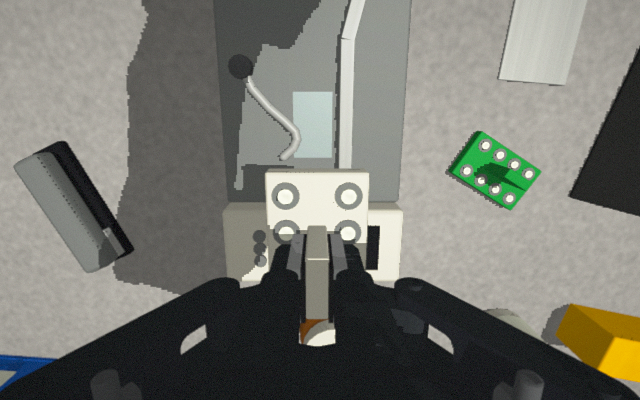

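Run:
```python
from h import *
s=cv2.imread('pics/w9.png')
cv2.imwrite('pics/c17.png',cv2.resize(s[0:215,215:415],None,fx=4,fy=4,interpolation=2)[:600] if 0 else cv2.resize(s[0:130,215:415],None,fx=4,fy=4,interpolation=2))
cv2.imwrite('pics/c18.png',cv2.resize(s[100:215,215:415],None,fx=4,fy=4,interpolation=2))
print(load('w9'))
```

```text
{'fov_y': 62.48506942865703, 'cx': 316.6278857218931, 'cy': 195.45266746193556, 'k1': -0.00305780426586198, 'origin': [0.5636693949242914, -0.2000528467911491, 0.33108769445643316], 'orientation': [2.878759816255133, -0.00019480852296416273, 1.6520965447280953]}
```

View pics/c17.png

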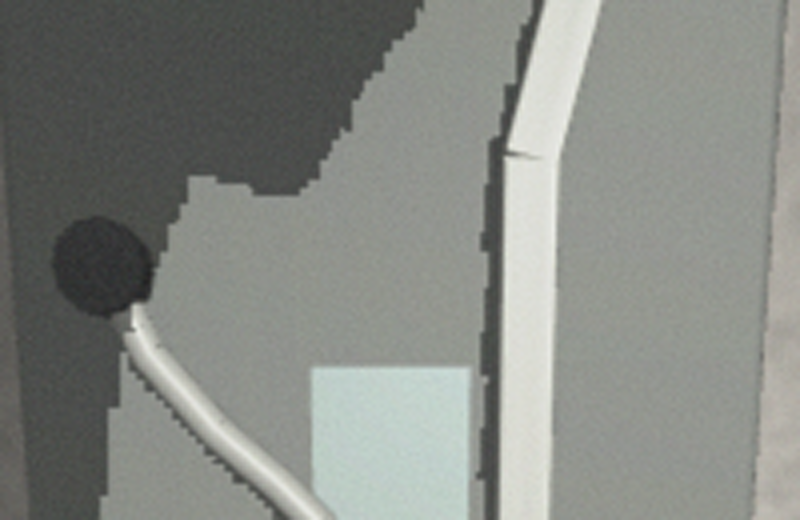

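View pics/c18.png

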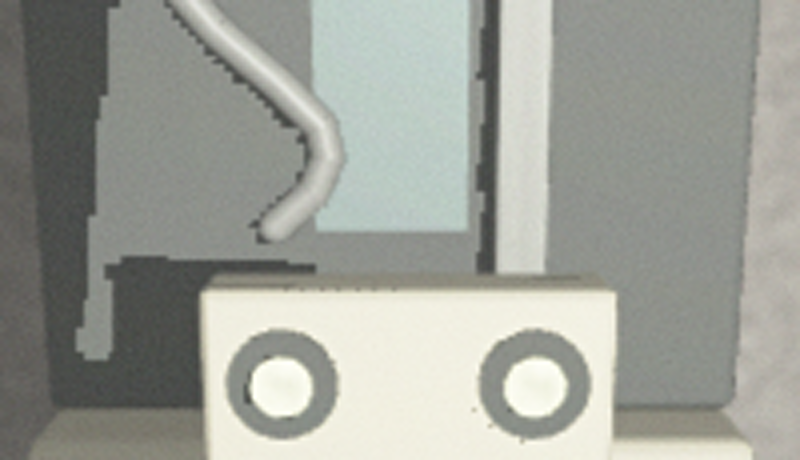

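Run:
```python
from h import *
from scipy.optimize import least_squares
f=load('w9')
c=lambda p,o,k=4:np.array((p[0]/k+o[0]-.5+.5/k,p[1]/k+o[1]-.5+.5/k))
A=(215,0);B=(215,100)
def W(q,m):
    ca,sa=np.cos(q[2]),np.sin(q[2]);return [q[0]+ca*m[0]-sa*m[1],q[1]+sa*m[0]+ca*m[1],m[2]]
a=.018
pts=[((506,153),A,(-.077,.024,.030),1),((102,266),A,(-.055,-.062,.032),1),((735,405),B,(.07,.085,a),.5),((50,408),B,(.07,-.085,a),.5),((327,145),B,(.005,-.014,.025),.5)]
# lines: known y_r
lines=[((499,520),A,.024,.030),((496,268),B,.024,.030),((501,380),A,.024,.030),((785,0),A,.085,a),((757,470),A,.085,a),((25,0),B,-.085,a)]
def r(q):
    o=[]
    for p,O,m,w in pts: o+=list(w*(proj(f,W(q,m))-c(p,O)))
    for p,O,y,z in lines:
        P=atz(f,*c(p,O),z); yr=-np.sin(q[2])*(P[0]-q[0])+np.cos(q[2])*(P[1]-q[1]); o.append((yr-y)*1200)
    return o
S=least_squares(r,[.586,-.2,.08]);q=S.x;print(q.round(4),np.round(S.fun,1))
for p,O,m,w in pts: print(m, (np.array(proj(f,W(q,m)))-c(p,O)).round(1))
# fence-only direction
Ps=[atz(f,*c(p,O),.030) for p,O in [((506,153),A),((499,520),A),((496,268),B),((503,250),A)]]
d=Ps[2]-Ps[0];print('fence yaw',np.arctan2(d[1],d[0]),np.round(Ps,4).tolist())
R_=lambda P:np.array([[np.cos(q[2]),np.sin(q[2])],[-np.sin(q[2]),np.cos(q[2])]])@(np.array(P)[:2]-q[:2])
print('TCP in reader',R_([.6296,-.1954]))
# slide in hand: top plate near corners, underside z=.1730
o=[atz(f,*c(p,B),.158+.0148+.012) for p in [(203,291),(615,292)]]
print('slide trailing corners', [R_(P).round(4).tolist() for P in o])
```

```text
[ 0.585  -0.2018  0.0853] [-0.5 -0.2 -0.9 -0.3  0.4  0.5  0.1  0.5  0.6  0.2 -0.  -0.3  0.  -1.2
 -0.9  1.6]
(-0.077, 0.024, 0.03) [-0.5 -0.2]
(-0.055, -0.062, 0.032) [-0.9 -0.3]
(0.07, 0.085, 0.018) [0.9 1. ]
(0.07, -0.085, 0.018) [0.3 0.9]
(0.005, -0.014, 0.025) [1.1 0.5]
fence yaw 0.07933257612248426 [[0.5064, -0.1841, 0.03], [0.5818, -0.178, 0.03], [0.6153, -0.1754, 0.03], [0.5253, -0.1828, 0.03]]
TCP in reader [0.04495072 0.00260054]
slide trailing corners [[0.0074, -0.0196], [0.0077, 0.0268]]
```

Reader origin comes out at about (0.585, -0.202) with yaw ≈0.082. The slide is square in the hand, about 0.5–1 mm towards +y of the TCP. Next I'll move behind the entry, 4 mm off the fixed edge, and come down to about 20 mm above the stage.

Emit:
jog_arm:
  increments:
    - {"x":-0.2,"y":-3,"z":0,"wx":0,"wy":0,"wz":0,"claw":0}
    - {"x":-0.4,"y":-6,"z":0,"wx":0,"wy":0,"wz":0,"claw":0}
    - {"x":-0.6,"y":-9,"z":1,"wx":0,"wy":0,"wz":0,"claw":0}
    - {"x":-0.73,"y":-11.5,"z":3,"wx":0,"wy":0,"wz":0,"claw":0}
    - {"x":-0.73,"y":-12.7,"z":6,"wx":0,"wy":0,"wz":0,"claw":0}
    - {"x":-0.73,"y":-12.7,"z":9,"wx":0,"wy":0,"wz":0,"claw":0}
    - {"x":-0.73,"y":-12.7,"z":11.5,"wx":0,"wy":0,"wz":0,"claw":0}
    - {"x":-0.73,"y":-12.7,"z":12.7,"wx":0,"wy":0,"wz":0,"claw":0}
    - {"x":-0.73,"y":-12.7,"z":13,"wx":0,"wy":0,"wz":0,"claw":0}
    - {"x":-0.73,"y":-12.7,"z":13,"wx":0,"wy":0,"wz":0,"claw":0}

```text
clock: 10.92
position: [0.5037, -0.213, 0.0289]
tool_rot: [-3.14, 0.0, 1.652]
force: [0.5, -0.7, -1.2]
grip_width: 0.0089
```

Run:
```python
from h import *
f=snap('wrist','w10');o=bot.observe();print(o['position'],o['tool_rot'],o['clock'],o['force'],o['grip_width'])
f=snap('scene','s10');cv2.imwrite('pics/c19.png',cv2.resize(f['pixels'][120:240,200:310,::-1],None,fx=5,fy=5,interpolation=2))
```

```text
[ 0.5037871  -0.2130883   0.02905802] [-3.14007550e+00  3.68770814e-04  1.65236221e+00] 10.975 [ 0.66605679  0.00697875 -1.8182153 ] 0.00864432663894797
```

View pics/w10.png

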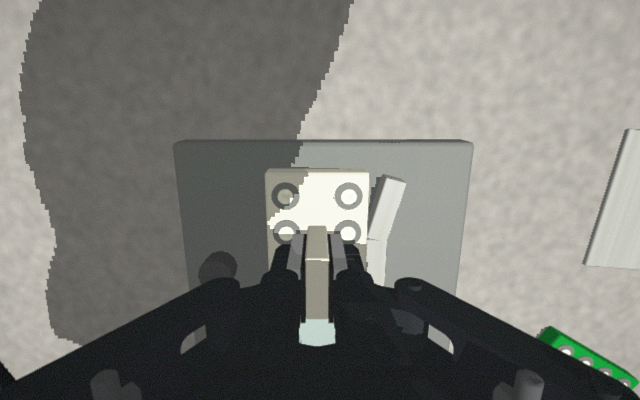

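View pics/c19.png

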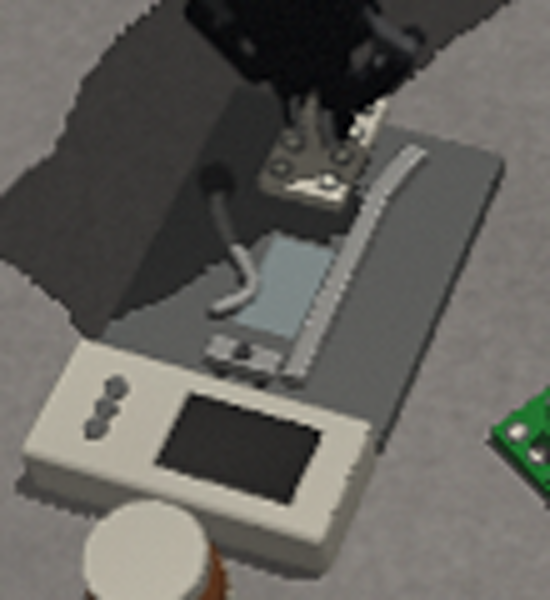

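Slide is over the stage, clear of the boss at (218,266) and the flare at (388,205). Lowering now.

Emit:
jog_arm:
  increments:
    - {"x":0,"y":0,"z":0.6,"wx":0,"wy":0,"wz":0,"claw":0}
    - {"x":0,"y":0,"z":1.2,"wx":0,"wy":0,"wz":0,"claw":0}
    - {"x":0,"y":0,"z":1.6,"wx":0,"wy":0,"wz":0,"claw":0}
    - {"x":0,"y":0,"z":1.8,"wx":0,"wy":0,"wz":0,"claw":0}
    - {"x":0,"y":0,"z":1.8,"wx":0,"wy":0,"wz":0,"claw":0}
    - {"x":0,"y":0,"z":1.8,"wx":0,"wy":0,"wz":0,"claw":0}

```text
clock: 11.78
position: [0.5038, -0.2132, 0.0112]
tool_rot: [-3.14, 0.0, 1.652]
force: [-0.3, -0.6, -0.8]
grip_width: 0.0084
```

Emit:
jog_arm:
  increments:
    - {"x":0,"y":0,"z":0.1,"wx":0,"wy":0,"wz":0,"claw":0}
    - {"x":0,"y":0,"z":0.2,"wx":0,"wy":0,"wz":0,"claw":0}
    - {"x":0,"y":0,"z":0.3,"wx":0,"wy":0,"wz":0,"claw":0}
    - {"x":0,"y":0,"z":0.3,"wx":0,"wy":0,"wz":0,"claw":0}

```text
clock: 12.28
position: [0.5038, -0.2132, 0.0081]
tool_rot: [-3.14, 0.0, 1.652]
force: [-0.1, -0.2, -1.7]
grip_width: 0.0086
```

Emit:
jog_arm:
  increments:
    - {"x":0,"y":0,"z":0.1,"wx":0,"wy":0,"wz":0,"claw":0}
    - {"x":0,"y":0,"z":0.2,"wx":0,"wy":0,"wz":0,"claw":0}
    - {"x":0,"y":0,"z":0.2,"wx":0,"wy":0,"wz":0,"claw":0}

```text
clock: 12.65
position: [0.5037, -0.2131, 0.006]
tool_rot: [-3.14, 0.0, 1.652]
force: [0.5, -0.2, -0.8]
grip_width: 0.0087
```

Emit:
jog_arm:
  increments:
    - {"x":0,"y":0,"z":0.1,"wx":0,"wy":0,"wz":0,"claw":0}
    - {"x":0,"y":0,"z":0.1,"wx":0,"wy":0,"wz":0,"claw":0}

```text
clock: 12.9
position: [0.5037, -0.2131, 0.0049]
tool_rot: [-3.14, 0.0, 1.652]
force: [-0.7, -0.2, -1.9]
grip_width: 0.0084
```

Emit:
jog_arm:
  increments:
    - {"x":0,"y":0,"z":0.1,"wx":0,"wy":0,"wz":0,"claw":0}
    - {"x":0,"y":0,"z":0.1,"wx":0,"wy":0,"wz":0,"claw":0}

```text
clock: 13.15
position: [0.5036, -0.2131, 0.0038]
tool_rot: [-3.14, 0.0, 1.652]
force: [0.0, 1.3, -2.0]
grip_width: 0.0086
```

Emit:
jog_arm:
  increments:
    - {"x":0,"y":0,"z":0.05,"wx":0,"wy":0,"wz":0,"claw":0}
    - {"x":0,"y":0,"z":0.05,"wx":0,"wy":0,"wz":0,"claw":0}

```text
clock: 13.4
position: [0.5036, -0.2131, 0.0035]
tool_rot: [-3.14, 0.0, 1.652]
force: [-2.0, 0.9, 3.9]
grip_width: 0.0088
```

Emit:
jog_arm:
  increments:
    - {"x":0,"y":0,"z":0.05,"wx":0,"wy":0,"wz":0,"claw":0}
    - {"x":0,"y":0,"z":0.05,"wx":0,"wy":0,"wz":0,"claw":0}

```text
clock: 13.65
position: [0.5036, -0.2131, 0.0035]
tool_rot: [-3.14, 0.0, 1.652]
force: [-4.5, 2.8, 12.0]
grip_width: 0.0087
```

Emit:
jog_arm:
  increments:
    - {"x":0,"y":0,"z":0.05,"wx":0,"wy":0,"wz":0,"claw":0}
    - {"x":0,"y":0,"z":0.05,"wx":0,"wy":0,"wz":0,"claw":0}

```text
clock: 13.9
position: [0.5036, -0.2131, 0.0035]
tool_rot: [-3.14, 0.0, 1.652]
force: [-4.6, 1.7, 12.6]
grip_width: 0.0087
```

Stage contact is at reported z = 0.0035, which agrees with the 14.5 mm offset. I'll ease off to a light hover and feel for the fixed edge sideways.

Emit:
jog_arm:
  increments:
    - {"x":0,"y":0,"z":-0.05,"wx":0,"wy":0,"wz":0,"claw":0}
    - {"x":0,"y":0,"z":-0.05,"wx":0,"wy":0,"wz":0,"claw":0}

```text
clock: 14.15
position: [0.5036, -0.2131, 0.004]
tool_rot: [-3.14, 0.0, 1.652]
force: [0.4, 0.2, -1.4]
grip_width: 0.0086
```

Emit:
jog_arm:
  increments:
    - {"x":0.1,"y":0,"z":0,"wx":0,"wy":0,"wz":0,"claw":0}
    - {"x":0.2,"y":0,"z":0,"wx":0,"wy":0,"wz":0,"claw":0}
    - {"x":0.2,"y":0,"z":0,"wx":0,"wy":0,"wz":0,"claw":0}

```text
clock: 14.52
position: [0.5035, -0.211, 0.004]
tool_rot: [-3.14, 0.0, 1.652]
force: [0.2, 0.1, -0.7]
grip_width: 0.0083
```

Emit:
jog_arm:
  increments:
    - {"x":0.06,"y":0,"z":0,"wx":0,"wy":0,"wz":0,"claw":0}
    - {"x":0.06,"y":0,"z":0,"wx":0,"wy":0,"wz":0,"claw":0}

```text
clock: 14.78
position: [0.5035, -0.2103, 0.0039]
tool_rot: [-3.14, 0.0, 1.652]
force: [0.3, -0.1, -1.8]
grip_width: 0.0087
```

Emit:
jog_arm:
  increments:
    - {"x":0.06,"y":0,"z":0,"wx":0,"wy":0,"wz":0,"claw":0}
    - {"x":0.06,"y":0,"z":0,"wx":0,"wy":0,"wz":0,"claw":0}

```text
clock: 15.02
position: [0.5034, -0.2097, 0.0039]
tool_rot: [-3.14, 0.0, 1.653]
force: [0.3, 0.4, -0.6]
grip_width: 0.0089
```

Emit:
jog_arm:
  increments:
    - {"x":0.05,"y":0,"z":0,"wx":0,"wy":0,"wz":0,"claw":0}
    - {"x":0.05,"y":0,"z":0,"wx":0,"wy":0,"wz":0,"claw":0}

```text
clock: 15.28
position: [0.5034, -0.2095, 0.004]
tool_rot: [-3.14, 0.001, 1.652]
force: [-0.2, -2.6, -1.4]
grip_width: 0.0086
```

Emit:
jog_arm:
  increments:
    - {"x":0.05,"y":0,"z":0,"wx":0,"wy":0,"wz":0,"claw":0}
    - {"x":0.05,"y":0,"z":0,"wx":0,"wy":0,"wz":0,"claw":0}

```text
clock: 15.52
position: [0.5033, -0.2094, 0.004]
tool_rot: [-3.14, 0.001, 1.652]
force: [0.3, -5.9, -3.2]
grip_width: 0.0086
```

Emit:
jog_arm:
  increments:
    - {"x":0.05,"y":0,"z":0,"wx":0,"wy":0,"wz":0,"claw":0}
    - {"x":0.05,"y":0,"z":0,"wx":0,"wy":0,"wz":0,"claw":0}

```text
clock: 15.78
position: [0.5034, -0.2094, 0.004]
tool_rot: [-3.141, 0.002, 1.651]
force: [0.3, -6.3, -3.3]
grip_width: 0.0085
```

Fixed edge felt at world y = -0.2095. I'll back off 0.6 mm and run in along the reader's x.

Emit:
jog_arm:
  increments:
    - {"x":-0.05,"y":0,"z":0,"wx":0,"wy":0,"wz":0,"claw":0}
    - {"x":-0.05,"y":0.5,"z":0,"wx":0,"wy":0,"wz":0,"claw":0}
    - {"x":-0.05,"y":1.0,"z":0,"wx":0,"wy":0,"wz":0,"claw":0}
    - {"x":-0.05,"y":1.5,"z":0,"wx":0,"wy":0,"wz":0,"claw":0}
    - {"x":-0.05,"y":2.0,"z":0,"wx":0,"wy":0,"wz":0,"claw":0}
    - {"x":-0.05,"y":2.4,"z":0,"wx":0,"wy":0,"wz":0,"claw":0}
    - {"x":-0.05,"y":2.6,"z":0,"wx":0,"wy":0,"wz":0,"claw":0}
    - {"x":-0.05,"y":2.6,"z":0,"wx":0,"wy":0,"wz":0,"claw":0}

```text
clock: 16.77
position: [0.5294, -0.2078, 0.004]
tool_rot: [-3.141, 0.002, 1.652]
force: [0.4, -0.6, -1.6]
grip_width: 0.0088
```

Run:
```python
from h import *
o=bot.observe();print(o['position'],o['tool_rot'],o['clock'],o['force'],o['grip_width'])
f=snap('scene','s11');cv2.imwrite('pics/c20.png',cv2.resize(f['pixels'][120:240,200:310,::-1],None,fx=5,fy=5,interpolation=2))
```

```text
[ 0.529351   -0.20778954  0.00397601] [-3.14067507e+00  1.61206831e-03  1.65150621e+00] 16.775 [ 0.41345087 -0.56977519 -1.60150728] 0.008836965605671624
```

View pics/c20.png

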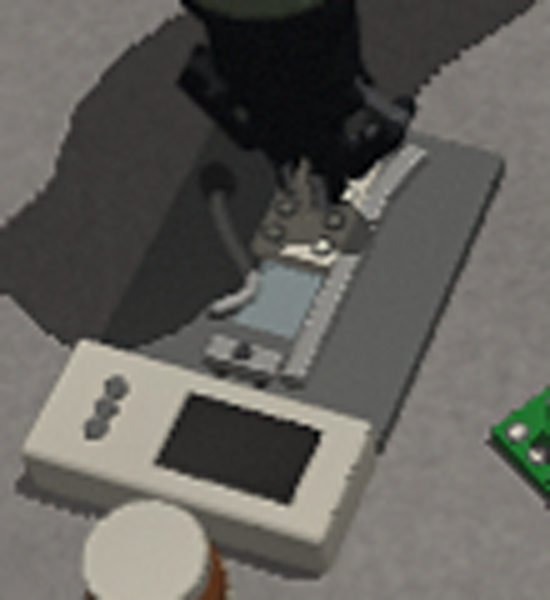

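The slide's leading end is about to meet the arm. Running in further in smaller steps.

Emit:
jog_arm:
  increments:
    - {"x":0,"y":0.3,"z":0,"wx":0,"wy":0,"wz":0,"claw":0}
    - {"x":0,"y":0.6,"z":0,"wx":0,"wy":0,"wz":0,"claw":0}
    - {"x":0,"y":0.9,"z":0,"wx":0,"wy":0,"wz":0,"claw":0}
    - {"x":0,"y":1.2,"z":0,"wx":0,"wy":0,"wz":0,"claw":0}
    - {"x":0,"y":1.4,"z":0,"wx":0,"wy":0,"wz":0,"claw":0}

```text
clock: 17.45
position: [0.5432, -0.2065, 0.0039]
tool_rot: [-3.14, 0.001, 1.652]
force: [-2.6, 1.0, -1.4]
grip_width: 0.0083
```

Emit:
jog_arm:
  increments:
    - {"x":0,"y":0.2,"z":0,"wx":0,"wy":0,"wz":0,"claw":0}
    - {"x":0,"y":0.4,"z":0,"wx":0,"wy":0,"wz":0,"claw":0}
    - {"x":0,"y":0.6,"z":0,"wx":0,"wy":0,"wz":0,"claw":0}
    - {"x":0,"y":0.8,"z":0,"wx":0,"wy":0,"wz":0,"claw":0}
    - {"x":0,"y":0.8,"z":0,"wx":0,"wy":0,"wz":0,"claw":0}

```text
clock: 18.08
position: [0.5515, -0.2057, 0.0039]
tool_rot: [-3.141, 0.001, 1.652]
force: [-0.5, 2.4, -3.3]
grip_width: 0.0086
```

Emit:
jog_arm:
  increments:
    - {"x":0,"y":0.2,"z":0,"wx":0,"wy":0,"wz":0,"claw":0}
    - {"x":0,"y":0.4,"z":0,"wx":0,"wy":0,"wz":0,"claw":0}
    - {"x":0,"y":0.6,"z":0,"wx":0,"wy":0,"wz":0,"claw":0}
    - {"x":0,"y":0.8,"z":0,"wx":0,"wy":0,"wz":0,"claw":0}
    - {"x":0,"y":0.8,"z":0,"wx":0,"wy":0,"wz":0,"claw":0}

```text
clock: 18.7
position: [0.56, -0.205, 0.0039]
tool_rot: [-3.141, 0.001, 1.652]
force: [1.2, 1.9, -3.0]
grip_width: 0.0085
```

Emit:
jog_arm:
  increments:
    - {"x":0,"y":0.2,"z":0,"wx":0,"wy":0,"wz":0,"claw":0}
    - {"x":0,"y":0.4,"z":0,"wx":0,"wy":0,"wz":0,"claw":0}
    - {"x":0,"y":0.6,"z":0,"wx":0,"wy":0,"wz":0,"claw":0}
    - {"x":0,"y":0.8,"z":0,"wx":0,"wy":0,"wz":0,"claw":0}
    - {"x":0,"y":1.0,"z":0,"wx":0,"wy":0,"wz":0,"claw":0}
    - {"x":0,"y":1.0,"z":0,"wx":0,"wy":0,"wz":0,"claw":0}

```text
clock: 19.45
position: [0.5704, -0.2041, 0.0039]
tool_rot: [3.141, 0.002, 1.652]
force: [1.7, 0.9, -3.0]
grip_width: 0.0084
```

Run:
```python
from h import *
o=bot.observe();print(o['position'],o['tool_rot'],o['clock'],o['force'],o['grip_width'])
f=snap('scene','s12');cv2.imwrite('pics/c21.png',cv2.resize(f['pixels'][140:220,220:300,::-1],None,fx=7,fy=7,interpolation=2))
```

```text
[ 0.57040428 -0.20409654  0.00392713] [3.14117240e+00 1.58293789e-03 1.65221861e+00] 19.45 [ 1.69208625  0.90785362 -2.99298338] 0.008447603796208592
```

View pics/c21.png

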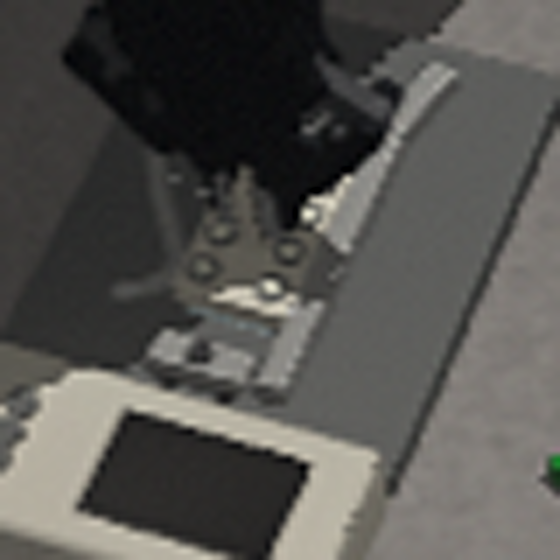

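The arm is bearing on the slide at (175,260). The stop block at (200,350) is a few mm ahead. Fine steps from here.

Emit:
jog_arm:
  increments:
    - {"x":0,"y":0.1,"z":0,"wx":0,"wy":0,"wz":0,"claw":0}
    - {"x":0,"y":0.2,"z":0,"wx":0,"wy":0,"wz":0,"claw":0}
    - {"x":0,"y":0.3,"z":0,"wx":0,"wy":0,"wz":0,"claw":0}
    - {"x":0,"y":0.4,"z":0,"wx":0,"wy":0,"wz":0,"claw":0}
    - {"x":0,"y":0.4,"z":0,"wx":0,"wy":0,"wz":0,"claw":0}

```text
clock: 20.12
position: [0.5745, -0.2037, 0.0039]
tool_rot: [3.141, 0.002, 1.652]
force: [-0.5, 1.9, -2.1]
grip_width: 0.0087
```

Emit:
jog_arm:
  increments:
    - {"x":0,"y":0.05,"z":0,"wx":0,"wy":0,"wz":0,"claw":0}
    - {"x":0,"y":0.1,"z":0,"wx":0,"wy":0,"wz":0,"claw":0}
    - {"x":0,"y":0.1,"z":0,"wx":0,"wy":0,"wz":0,"claw":0}

```text
clock: 20.5
position: [0.5756, -0.2037, 0.0039]
tool_rot: [3.141, 0.002, 1.652]
force: [-1.9, 1.1, -2.4]
grip_width: 0.0084
```

Emit:
jog_arm:
  increments:
    - {"x":0,"y":0.05,"z":0,"wx":0,"wy":0,"wz":0,"claw":0}
    - {"x":0,"y":0.1,"z":0,"wx":0,"wy":0,"wz":0,"claw":0}
    - {"x":0,"y":0.1,"z":0,"wx":0,"wy":0,"wz":0,"claw":0}

```text
clock: 20.88
position: [0.5767, -0.2036, 0.004]
tool_rot: [3.141, 0.002, 1.652]
force: [-1.1, 2.5, -0.9]
grip_width: 0.0086
```

Run:
```python
from h import *
o=bot.observe();print(o['position'],o['tool_rot'],o['clock'],o['force'],o['grip_width'])
f=snap('scene','s13');cv2.imwrite('pics/c22.png',cv2.resize(f['pixels'][170:210,230:280,::-1],None,fx=12,fy=12,interpolation=2))
```

```text
[ 0.57669905 -0.20358622  0.00396511] [3.14062288e+00 1.69891785e-03 1.65233429e+00] 20.875 [-1.05571021  2.46712755 -0.94343509] 0.008583227807706892
```

View pics/c22.png

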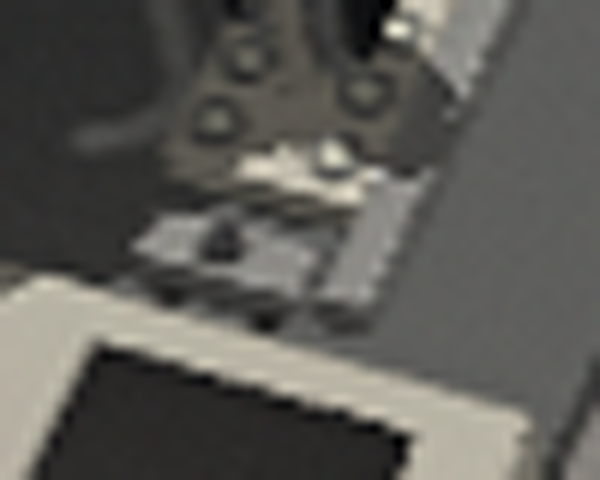

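Emit:
jog_arm:
  increments:
    - {"x":0,"y":0.05,"z":0,"wx":0,"wy":0,"wz":0,"claw":0}
    - {"x":0,"y":0.05,"z":0,"wx":0,"wy":0,"wz":0,"claw":0}

```text
clock: 21.18
position: [0.5773, -0.2036, 0.004]
tool_rot: [3.14, 0.002, 1.652]
force: [-1.3, 2.2, -2.5]
grip_width: 0.0081
```

Emit:
jog_arm:
  increments:
    - {"x":0,"y":0.05,"z":0,"wx":0,"wy":0,"wz":0,"claw":0}
    - {"x":0,"y":0.05,"z":0,"wx":0,"wy":0,"wz":0,"claw":0}

```text
clock: 21.42
position: [0.5779, -0.2035, 0.004]
tool_rot: [3.14, 0.002, 1.652]
force: [-0.3, 2.2, -2.8]
grip_width: 0.0084
```

Emit:
jog_arm:
  increments:
    - {"x":0,"y":0.05,"z":0,"wx":0,"wy":0,"wz":0,"claw":0}
    - {"x":0,"y":0.05,"z":0,"wx":0,"wy":0,"wz":0,"claw":0}

```text
clock: 21.68
position: [0.5784, -0.2035, 0.004]
tool_rot: [3.14, 0.002, 1.652]
force: [-1.2, 2.2, -1.6]
grip_width: 0.0085
```

Emit:
jog_arm:
  increments:
    - {"x":0,"y":0.05,"z":0,"wx":0,"wy":0,"wz":0,"claw":0}
    - {"x":0,"y":0.05,"z":0,"wx":0,"wy":0,"wz":0,"claw":0}

```text
clock: 21.92
position: [0.579, -0.2034, 0.004]
tool_rot: [3.14, 0.002, 1.652]
force: [-1.0, 2.5, -2.1]
grip_width: 0.0085
```

Emit:
jog_arm:
  increments:
    - {"x":0,"y":0.05,"z":0,"wx":0,"wy":0,"wz":0,"claw":0}
    - {"x":0,"y":0.05,"z":0,"wx":0,"wy":0,"wz":0,"claw":0}

```text
clock: 22.18
position: [0.5796, -0.2034, 0.004]
tool_rot: [3.14, 0.002, 1.652]
force: [-0.5, 1.9, -3.2]
grip_width: 0.0086
```

Emit:
jog_arm:
  increments:
    - {"x":0,"y":0.05,"z":0,"wx":0,"wy":0,"wz":0,"claw":0}
    - {"x":0,"y":0.05,"z":0,"wx":0,"wy":0,"wz":0,"claw":0}

```text
clock: 22.42
position: [0.5802, -0.2033, 0.004]
tool_rot: [3.14, 0.002, 1.652]
force: [-0.8, 1.5, -1.7]
grip_width: 0.009
```

Emit:
jog_arm:
  increments:
    - {"x":0,"y":0.05,"z":0,"wx":0,"wy":0,"wz":0,"claw":0}
    - {"x":0,"y":0.05,"z":0,"wx":0,"wy":0,"wz":0,"claw":0}

```text
clock: 22.68
position: [0.5807, -0.2033, 0.004]
tool_rot: [3.14, 0.002, 1.652]
force: [-1.4, 1.4, -3.4]
grip_width: 0.0087
```

Emit:
jog_arm:
  increments:
    - {"x":0,"y":0.05,"z":0,"wx":0,"wy":0,"wz":0,"claw":0}
    - {"x":0,"y":0.05,"z":0,"wx":0,"wy":0,"wz":0,"claw":0}

```text
clock: 22.92
position: [0.5813, -0.2032, 0.004]
tool_rot: [3.14, 0.002, 1.653]
force: [-1.0, 2.0, -1.7]
grip_width: 0.0086
```

Emit:
jog_arm:
  increments:
    - {"x":0,"y":0.05,"z":0,"wx":0,"wy":0,"wz":0,"claw":0}
    - {"x":0,"y":0.05,"z":0,"wx":0,"wy":0,"wz":0,"claw":0}

```text
clock: 23.18
position: [0.5819, -0.2032, 0.004]
tool_rot: [3.14, 0.002, 1.652]
force: [-1.0, 1.7, -2.2]
grip_width: 0.0088
```

Emit:
jog_arm:
  increments:
    - {"x":0,"y":0.05,"z":0,"wx":0,"wy":0,"wz":0,"claw":0}
    - {"x":0,"y":0.05,"z":0,"wx":0,"wy":0,"wz":0,"claw":0}

```text
clock: 23.42
position: [0.5825, -0.2031, 0.004]
tool_rot: [3.14, 0.002, 1.653]
force: [-1.2, 2.1, -1.5]
grip_width: 0.0084
```

Emit:
jog_arm:
  increments:
    - {"x":0,"y":0.05,"z":0,"wx":0,"wy":0,"wz":0,"claw":0}
    - {"x":0,"y":0.05,"z":0,"wx":0,"wy":0,"wz":0,"claw":0}

```text
clock: 23.68
position: [0.583, -0.2031, 0.004]
tool_rot: [3.14, 0.002, 1.653]
force: [-0.0, 2.6, -1.6]
grip_width: 0.0085
```

Emit:
jog_arm:
  increments:
    - {"x":0,"y":0.05,"z":0,"wx":0,"wy":0,"wz":0,"claw":0}
    - {"x":0,"y":0.05,"z":0,"wx":0,"wy":0,"wz":0,"claw":0}

```text
clock: 23.92
position: [0.5836, -0.2031, 0.004]
tool_rot: [3.139, 0.002, 1.653]
force: [-0.8, 1.8, -1.7]
grip_width: 0.0087
```

Emit:
jog_arm:
  increments:
    - {"x":0,"y":0.05,"z":0,"wx":0,"wy":0,"wz":0,"claw":0}
    - {"x":0,"y":0.05,"z":0,"wx":0,"wy":0,"wz":0,"claw":0}

```text
clock: 24.18
position: [0.5842, -0.203, 0.004]
tool_rot: [3.139, 0.002, 1.653]
force: [-0.0, 1.5, -2.3]
grip_width: 0.0086
```

Emit:
jog_arm:
  increments:
    - {"x":0,"y":0.05,"z":0,"wx":0,"wy":0,"wz":0,"claw":0}
    - {"x":0,"y":0.05,"z":0,"wx":0,"wy":0,"wz":0,"claw":0}

```text
clock: 24.42
position: [0.5847, -0.2029, 0.004]
tool_rot: [3.139, 0.002, 1.653]
force: [-0.9, 1.8, -2.0]
grip_width: 0.0086
```

Emit:
jog_arm:
  increments:
    - {"x":0,"y":0.05,"z":0,"wx":0,"wy":0,"wz":0,"claw":0}
    - {"x":0,"y":0.05,"z":0,"wx":0,"wy":0,"wz":0,"claw":0}

```text
clock: 24.68
position: [0.5853, -0.2029, 0.004]
tool_rot: [3.139, 0.002, 1.653]
force: [-0.5, 2.6, -1.9]
grip_width: 0.0086
```

Run:
```python
from h import *
o=bot.observe();print(o['position'],o['tool_rot'],o['clock'],o['force'],o['grip_width'])
f=snap('scene','s14');cv2.imwrite('pics/c23.png',cv2.resize(f['pixels'][170:210,230:280,::-1],None,fx=12,fy=12,interpolation=2))
```

```text
[ 0.58532083 -0.20288704  0.00404807] [3.13915180e+00 2.04330991e-03 1.65270762e+00] 24.675 [-0.5499469   2.63139797 -1.88126099] 0.008590367482155392
```

View pics/c23.png

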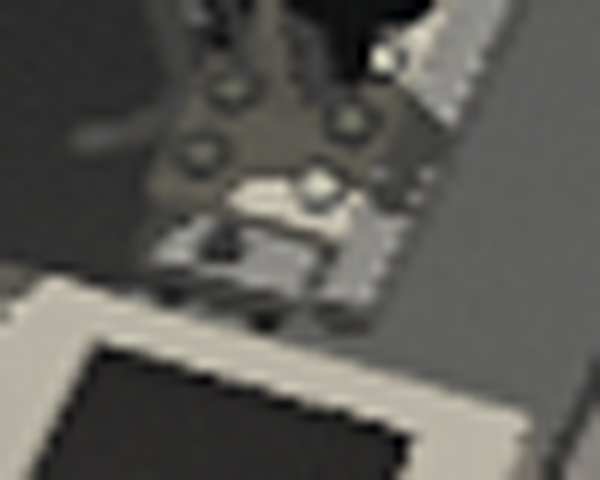

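Emit:
jog_arm:
  increments:
    - {"x":0,"y":0.05,"z":0,"wx":0,"wy":0,"wz":0,"claw":0}
    - {"x":0,"y":0.05,"z":0,"wx":0,"wy":0,"wz":0,"claw":0}

```text
clock: 24.98
position: [0.5859, -0.2028, 0.0041]
tool_rot: [3.139, 0.002, 1.653]
force: [-0.6, 1.9, -2.0]
grip_width: 0.0088
```

Emit:
jog_arm:
  increments:
    - {"x":0,"y":0.05,"z":0,"wx":0,"wy":0,"wz":0,"claw":0}
    - {"x":0,"y":0.05,"z":0,"wx":0,"wy":0,"wz":0,"claw":0}

```text
clock: 25.22
position: [0.5865, -0.2028, 0.0041]
tool_rot: [3.139, 0.002, 1.653]
force: [-1.4, 2.0, -1.6]
grip_width: 0.0086
```

Emit:
jog_arm:
  increments:
    - {"x":0,"y":0.05,"z":0,"wx":0,"wy":0,"wz":0,"claw":0}
    - {"x":0,"y":0.05,"z":0,"wx":0,"wy":0,"wz":0,"claw":0}

```text
clock: 25.48
position: [0.587, -0.2027, 0.0041]
tool_rot: [3.139, 0.002, 1.653]
force: [-2.0, 1.5, -1.9]
grip_width: 0.0083
```

Emit:
jog_arm:
  increments:
    - {"x":0,"y":0.04,"z":0,"wx":0,"wy":0,"wz":0,"claw":0}
    - {"x":0,"y":0.04,"z":0,"wx":0,"wy":0,"wz":0,"claw":0}

```text
clock: 25.72
position: [0.5875, -0.2027, 0.004]
tool_rot: [3.139, 0.002, 1.653]
force: [-1.3, 1.4, -1.5]
grip_width: 0.0083
```

Emit:
jog_arm:
  increments:
    - {"x":0,"y":0.04,"z":0,"wx":0,"wy":0,"wz":0,"claw":0}
    - {"x":0,"y":0.04,"z":0,"wx":0,"wy":0,"wz":0,"claw":0}

```text
clock: 25.98
position: [0.588, -0.2027, 0.0041]
tool_rot: [3.139, 0.002, 1.653]
force: [0.0, 2.1, -1.2]
grip_width: 0.0085
```

Emit:
jog_arm:
  increments:
    - {"x":0,"y":0.04,"z":0,"wx":0,"wy":0,"wz":0,"claw":0}
    - {"x":0,"y":0.04,"z":0,"wx":0,"wy":0,"wz":0,"claw":0}

```text
clock: 26.22
position: [0.5884, -0.2026, 0.0041]
tool_rot: [3.139, 0.002, 1.653]
force: [-1.2, 0.9, -2.7]
grip_width: 0.0084
```

Emit:
jog_arm:
  increments:
    - {"x":0,"y":0.05,"z":0,"wx":0,"wy":0,"wz":0,"claw":0}
    - {"x":0,"y":0.05,"z":0,"wx":0,"wy":0,"wz":0,"claw":0}

```text
clock: 26.48
position: [0.5885, -0.2026, 0.0041]
tool_rot: [3.139, 0.002, 1.653]
force: [-5.3, 2.6, 0.6]
grip_width: 0.0085
```

Emit:
jog_arm:
  increments:
    - {"x":0,"y":0.05,"z":0,"wx":0,"wy":0,"wz":0,"claw":0}
    - {"x":0,"y":0.05,"z":0,"wx":0,"wy":0,"wz":0,"claw":0}

```text
clock: 26.72
position: [0.5885, -0.2026, 0.004]
tool_rot: [3.14, 0.002, 1.653]
force: [-5.3, 2.6, 1.9]
grip_width: 0.0088
```

Run:
```python
from h import *
o=bot.observe();print(o['position'],o['tool_rot'],o['clock'],o['force'],o['grip_width'])
f=snap('scene','s15');cv2.imwrite('pics/c24.png',cv2.resize(f['pixels'][165:210,230:280,::-1],None,fx=12,fy=12,interpolation=2))
f=snap('wrist','w15')
```

```text
[ 0.58847987 -0.20264361  0.00402181] [3.14036116e+00 1.86127553e-03 1.65261275e+00] 26.725 [-5.31124684  2.59479915  1.9030673 ] 0.008808484693714829
```

View pics/c24.png

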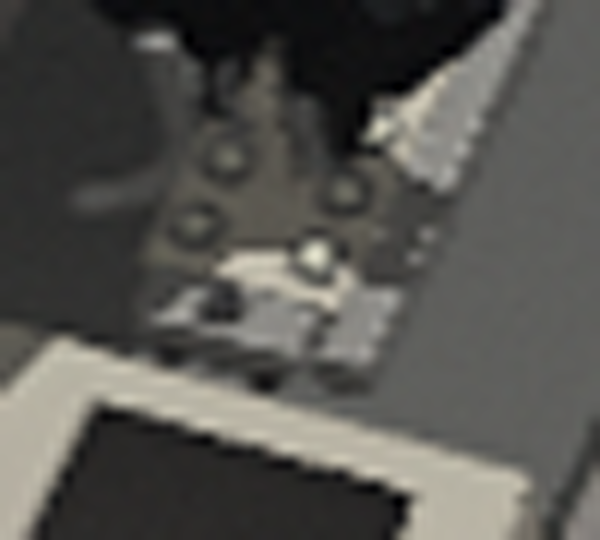

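View pics/w15.png

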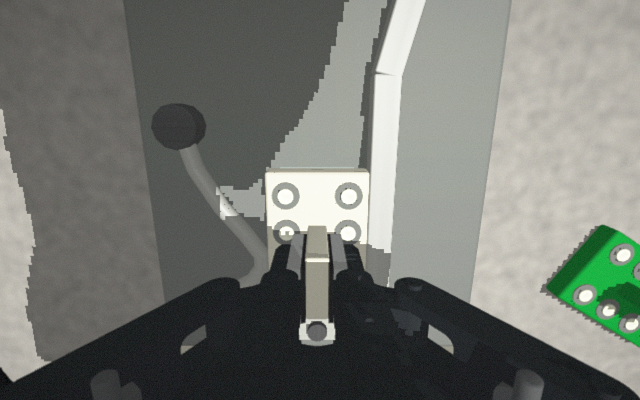

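Stop felt: x stalls at 0.5885 with about -5 N. Now I'll set the slide down, keep a light push against the stop, then let go.

Emit:
jog_arm:
  increments:
    - {"x":0.01,"y":0.02,"z":0.03,"wx":0,"wy":0,"wz":0,"claw":0}
    - {"x":0.01,"y":0.02,"z":0.06,"wx":0,"wy":0,"wz":0,"claw":0}
    - {"x":0.01,"y":0.02,"z":0.06,"wx":0,"wy":0,"wz":0,"claw":0}

```text
clock: 27.2
position: [0.5884, -0.2026, 0.0036]
tool_rot: [3.141, 0.002, 1.652]
force: [-5.9, 1.9, 5.2]
grip_width: 0.0084
```

Emit:
jog_arm:
  increments:
    - {"x":0.01,"y":0.03,"z":0.03,"wx":0,"wy":0,"wz":0,"claw":0}
    - {"x":0.01,"y":0.03,"z":0.03,"wx":0,"wy":0,"wz":0,"claw":0}

```text
clock: 27.45
position: [0.5884, -0.2026, 0.0036]
tool_rot: [3.141, 0.002, 1.652]
force: [-7.7, 3.1, 8.5]
grip_width: 0.0082
```

Emit:
jog_arm:
  increments:
    - {"x":0,"y":0.02,"z":0,"wx":0,"wy":0,"wz":0,"claw":12}
    - {"x":0,"y":0.02,"z":0,"wx":0,"wy":0,"wz":0,"claw":16}
    - {"x":0,"y":0.0,"z":0,"wx":0,"wy":0,"wz":0,"claw":22}
    - {"x":0,"y":0.0,"z":0,"wx":0,"wy":0,"wz":0,"claw":30}
    - {"x":0,"y":0.0,"z":0,"wx":0,"wy":0,"wz":0,"claw":40}
    - {"x":0,"y":0.0,"z":0,"wx":0,"wy":0,"wz":0,"claw":40}
    - {"x":0,"y":0.0,"z":0,"wx":0,"wy":0,"wz":0,"claw":40}

```text
clock: 28.32
position: [0.5885, -0.2027, 0.0036]
tool_rot: [3.141, 0.002, 1.652]
force: [-0.4, 1.2, -0.1]
grip_width: 0.0341
```

Run:
```python
from h import *
o=bot.observe();print(o['position'],o['tool_rot'],o['clock'],o['force'],o['grip_width'])
f=snap('wrist','w16')
```

```text
[ 0.58845746 -0.20266288  0.0035661 ] [3.14113718e+00 1.87646661e-03 1.65228270e+00] 28.325 [-0.37333265  1.17863139 -0.14175114] 0.034101736565793364
```

View pics/w16.png

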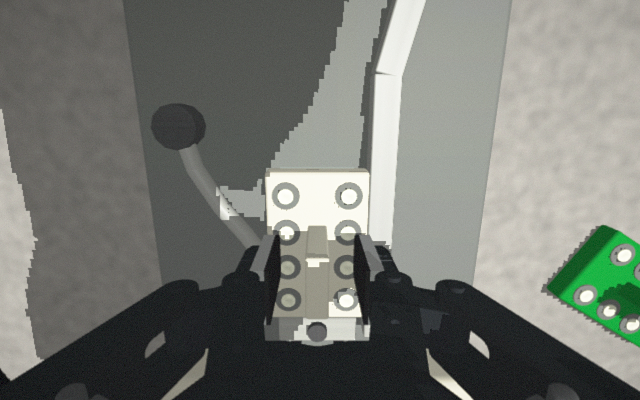

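The slide is released and stays put, with the stop block at (317,330) against its end. Withdrawing straight up, then moving forward for a check view.

Emit:
jog_arm:
  increments:
    - {"x":0,"y":0,"z":-1,"wx":0,"wy":0,"wz":0,"claw":40}
    - {"x":0,"y":0,"z":-3,"wx":0,"wy":0,"wz":0,"claw":40}
    - {"x":0,"y":0,"z":-6,"wx":0,"wy":0,"wz":0,"claw":40}
    - {"x":0,"y":0,"z":-9,"wx":0,"wy":0,"wz":0,"claw":40}
    - {"x":0,"y":0,"z":-12,"wx":0,"wy":0,"wz":0,"claw":40}
    - {"x":0,"y":1.5,"z":-14,"wx":0,"wy":0,"wz":0,"claw":40}
    - {"x":0,"y":3,"z":-15,"wx":0,"wy":0,"wz":0,"claw":40}
    - {"x":0,"y":4,"z":-15,"wx":0,"wy":0,"wz":0,"claw":40}
    - {"x":0,"y":4,"z":-15,"wx":0,"wy":0,"wz":0,"claw":40}
    - {"x":0,"y":4,"z":-15,"wx":0,"wy":0,"wz":0,"claw":40}

```text
clock: 29.62
position: [0.6275, -0.1992, 0.1532]
tool_rot: [-3.141, 0.002, 1.652]
force: [-0.2, -1.4, 0.0]
grip_width: 0.034
```

Run:
```python
from h import *
o=bot.observe();print(o['position'],o['tool_rot'],o['clock'],o['force'],o['grip_width'])
f=snap('wrist','w17');cv2.imwrite('pics/c25.png',cv2.resize(f['pixels'][60:260,220:420,::-1],None,fx=3,fy=3,interpolation=2))
f=snap('scene','s17')
cv2.imwrite('pics/c26.png',cv2.resize(f['pixels'][130:230,210:310,::-1],None,fx=6,fy=6,interpolation=2))
```

```text
[ 0.62747397 -0.19924533  0.15317659] [-3.14096522e+00  1.69929928e-03  1.65205782e+00] 29.625 [-0.17042622 -1.35725845  0.04868589] 0.03403897383952708
```

View pics/c25.png

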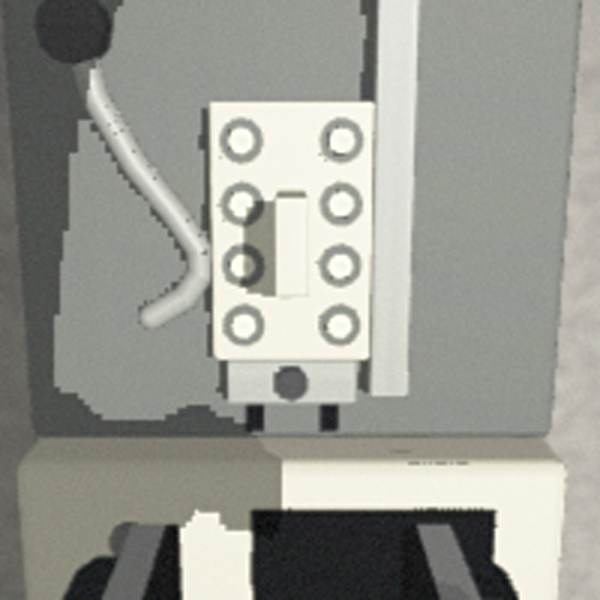

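View pics/c26.png

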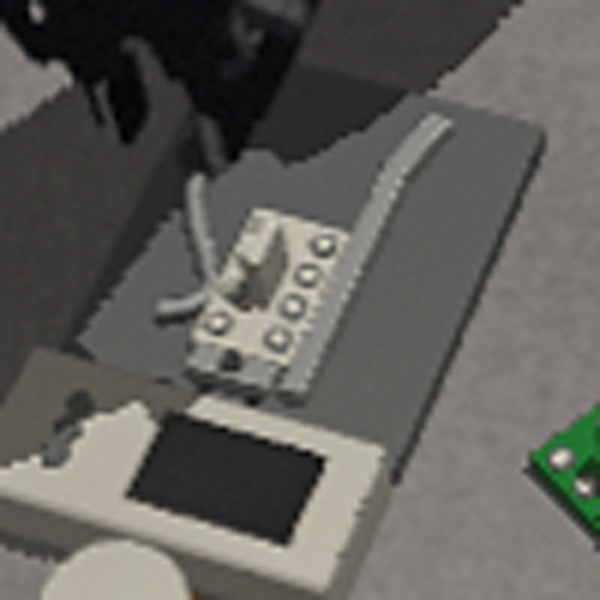

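View pics/s17.png

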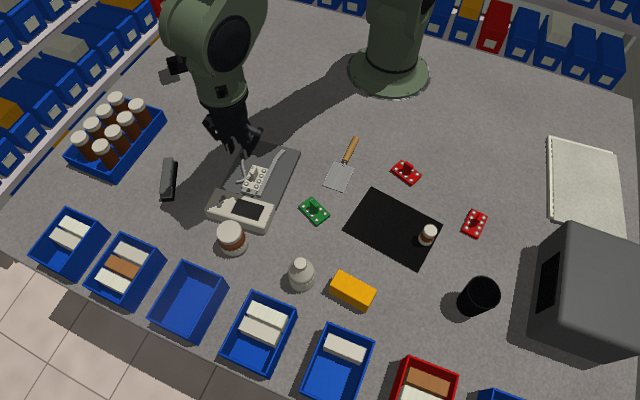

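Run:
```python
import cv2
s=cv2.imread('pics/w17.png')
cv2.imwrite('pics/c27.png',cv2.resize(s[85:200,280:365],None,fx=7,fy=7,interpolation=cv2.INTER_NEAREST)[:,:])
for r in (100,115,130,145,160,172): print(r,s[r,336:352,1].tolist())
for c in (300,310,330,335): print(c,s[172:186,c,1].tolist())
```

```text
100 [168, 196, 233, 246, 247, 247, 248, 246, 210, 188, 223, 225, 224, 227, 225, 225]
115 [248, 248, 247, 248, 246, 247, 247, 243, 174, 203, 223, 222, 225, 225, 223, 224]
130 [244, 180, 156, 155, 198, 244, 249, 246, 171, 210, 224, 222, 222, 223, 223, 221]
145 [180, 155, 149, 167, 241, 247, 245, 219, 179, 210, 220, 221, 223, 221, 220, 216]
160 [247, 246, 245, 245, 245, 247, 244, 171, 191, 219, 219, 218, 217, 218, 217, 215]
172 [152, 146, 186, 242, 246, 246, 241, 160, 198, 214, 216, 216, 216, 217, 216, 212]
300 [220, 150, 158, 218, 245, 245, 244, 230, 188, 208, 212, 218, 215, 213]
310 [245, 243, 243, 244, 244, 243, 244, 229, 191, 210, 216, 218, 213, 211]
330 [153, 147, 176, 245, 245, 244, 245, 227, 186, 215, 215, 216, 217, 216]
335 [173, 145, 167, 242, 245, 245, 244, 229, 191, 216, 216, 217, 219, 218]
```

View pics/c27.png

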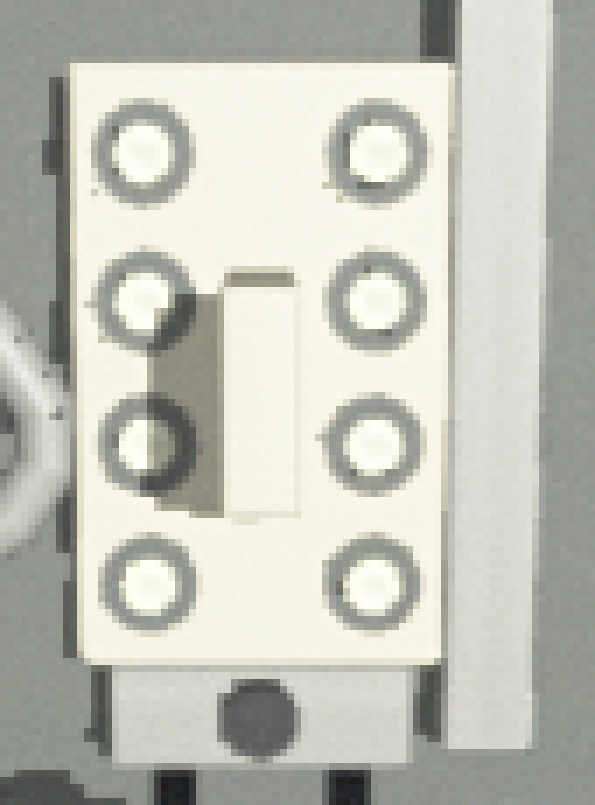

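The slide sits flush: the dark seams at the fixed edge and the stop are at most one pixel (about 0.7 mm). The arm bears on the far long side and the robot is clear. Handing in.

Run:
```python
from h import *
print(bot.job_done())
```

```text
the job is handed in; nothing more can be done
None
```

The white slide is loaded in the tablet reader and released, with the curved arm pressing on it. I handed the job in at about 30 s of the 67 s allowed. No verdict is reported, so the result rests on my own checks below.

**How it went**
- **Grasp:** my first grasp missed, because the real fingertips end about 30 mm short of the reported TCP and closed above the tab. Nothing was touched. I measured the offset from two views, went lower, and gripped the tab at 8.5 mm opening.
- **Insertion:** I carried the slide to the stage, felt the stage and then the fixed edge (about 6 N), and ran the slide in along the edge so that it pushed the arm aside.
- **Stop:** I felt for the end stop in 0.4–0.5 mm steps. The slide stalled with about 5 N, and the wrist force along x reached about 8 N while I set it down.

**Last checks**
- **Position:** in the wrist view after letting go, the slide lies flat, with seams to the fixed edge and stop of at most one pixel (about 0.7 mm). The bulge of the arm bears on its long side.
- **Surroundings:** the gripper was about 15 cm clear of the slide. The bystanders and look-alikes look unmoved in the scene view.
- **Not measured:** I did not measure the arm's force on the slide or its angle. The wrist showed about 2 N of sideways push from it while the slide was still held, where about 4 N is stated.
- **Disagreement:** estimates of the reader's yaw varied from 0.075 to 0.086 rad. I used 0.082, which the contact with the fixed edge bore out.

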